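Lay the microtome tools in their shadow tray and lock it

TASK

Put the microtome service tools away: first slide the hold-down bar of the blue shadow tray fully open to its end stop, away from the robot, then lay every tool that is on the bench flat and fully down in its own cut-out pocket. When all are in, slide the bar back over the tool heads to its other end stop so that the kit is locked for storage, and leave the jar, the slide box and the cassette block where they are.

Things in the scene. Friction and masses are not known exactly. Their poses are not given: they have to be found in the camera images.
- tray: Fixed shadow tray on the bench, 218 mm (x) by 334 mm (y), blue foam-like top 13 mm above the bench, with five pockets whose floor is 5 mm above the bench. Origin on the bench, x from -82 mm to +136 mm, y from -181 mm to +137 mm (two 8 mm wide, 26 mm tall aluminium guide rails outside that, y = +141 and -185 mm, from x = 11 to 136 mm). Tray x points roughly away from the robot; the tool heads belong at the +x side, under the bar.
- lock_bar (a joint): Slide position of the tray's aluminium hold-down bar along tray x, in m: 0 = locked, at the end stop over the tool heads (nearest the robot); 0.055 = fully open, at the other end stop (away from the robot). Sliding friction about 2.5 N, stays where it is left. The bar is 46 mm (x) by 314 mm (y), 6 mm thick, its underside 4 mm above the tray top; locked it covers tray x = 29 to 75 mm, open 84 to 130 mm.
- bar_grip (a point): Top centre of the black grip block on the middle of the hold-down bar (tray y = -22 mm), 51 mm above the bench. The block is 18 mm (along tray x) by 44 mm (along tray y) and stands 28 mm above the bar's top face; it moves with the bar.
- scraper: Wax scraper: wooden handle 90 x 24 mm and 22 mm high (x = -70 to 20 mm), thin steel neck 18 mm wide, then a flat steel blade 50 mm wide, 5 mm thick (x = 38 to 65 mm). 90 g, balance point near x = 5 mm. Origin on the flat underside; its x axis runs along the tool's centreline towards the head, z up. Starts flat on the bench, right way up; may be absent in a run.
- caliper: Digital caliper: steel beam 132 x 16 mm, 7 mm high (x = -70 to 62 mm), black display housing 56 x 30 mm, 21 mm high (x = -32 to 24 mm, y = +-15 mm), two steel jaws 6 mm thick sticking out to y = -42 mm on the -y side (x = 24 to 36 and 48 to 62 mm). 120 g, balance point near x = 5 mm. Grip it by the display housing. Origin on the flat underside; its x axis runs along the tool's centreline towards the head, z up. Starts flat on the bench, right way up; may be absent in a run.
- tkey: T-handled clamp key: black crossbar at the rear 60 mm wide (x = -66 to -46 mm), black shaft 14 mm wide (x = -46 to 22 mm), both 20 mm high, and a thin steel tip 10 mm wide, 7 mm high (x = 22 to 65 mm) which is its head end. 110 g, balance point near x = -20 mm. Grip it by the shaft. Origin on the flat underside; its x axis runs along the tool's centreline towards the head, z up. Starts flat on the bench, right way up; may be absent in a run.
- spanner: Open-ended spanner: grey sleeved handle 96 x 18 mm, 20 mm high (x = -70 to 26 mm), steel two-jawed head 38 mm wide, 7 mm high (x = 26 to 66 mm). 100 g, balance point near x = 10 mm. Grip it by the handle. Origin on the flat underside; its x axis runs along the tool's centreline towards the head, z up. Starts flat on the bench, right way up; may be absent in a run.
- hexkey: L-shaped hexagon key: grey sleeved handle 92 x 16 mm, 20 mm high (x = -68 to 24 mm), then a dark steel bar 9 mm wide, 7 mm high (x = 24 to 60 mm) whose end (x = 50 to 60 mm) is bent to the +y side, out to y = 34 mm; that bent end is its head. 100 g, balance point near x = 4 mm. Grip it by the handle. Origin on the flat underside; its x axis runs along the tool's centreline towards the head, z up. Starts flat on the bench, right way up; may be absent in a run.
- pocket_scraper (a point): Pocket of the scraper, at tray y = 100 mm, tray x = 0. Point on the pocket's floor where the tool's origin comes to lie when seated (axes parallel to the tray's; the tool's x axis must point along tray x). Pocket has the tool's outline with 2.5 mm clearance all round, 8 mm deep.
- pocket_caliper (a point): Pocket of the caliper, at tray y = 40 mm, tray x = 0. Point on the pocket's floor where the tool's origin comes to lie when seated (axes parallel to the tray's; the tool's x axis must point along tray x). Pocket has the tool's outline with 2.5 mm clearance all round, 8 mm deep.
- pocket_tkey (a point): Pocket of the T-handled key, at tray y = -28 mm, tray x = 0. Point on the pocket's floor where the tool's origin comes to lie when seated (axes parallel to the tray's; the tool's x axis must point along tray x). Pocket has the tool's outline with 2.5 mm clearance all round, 8 mm deep.
- pocket_spanner (a point): Pocket of the spanner, at tray y = -94 mm, tray x = 0. Point on the pocket's floor where the tool's origin comes to lie when seated (axes parallel to the tray's; the tool's x axis must point along tray x). Pocket has the tool's outline with 2.5 mm clearance all round, 8 mm deep.
- pocket_hexkey (a point): Pocket of the L-shaped hexagon key, at tray y = -160 mm, tray x = 0. Point on the pocket's floor where the tool's origin comes to lie when seated (axes parallel to the tray's; the tool's x axis must point along tray x). Pocket has the tool's outline with 2.5 mm clearance all round, 8 mm deep.
- jar: Bystander: amber jar, 60 mm across, 100 mm tall, beyond the work; origin under its centre.
- slide_box: Bystander: open white slide box 85 x 130 x 35 mm, beyond the work; origin under its centre.
- cassettes: Bystander: grey cassette block 80 x 60 x 50 mm, near the robot on its left; origin under its centre.
Not all that is in view belongs to the job. What is shaped like the spanner but turquoise or yellow is not meant. Leave any pink look-alike of the tkey alone.

How it is judged:
On the way, in this order (a step that is already met when the one before it is completed fails the run):
1. the hold-down bar is slid fully open to its end stop (value of joint lock_bar above 0.051 m), for 0.2 s.
2. every tool present lies fully down in its own pocket (horizontal distance between scraper and pocket_scraper below 0.006 m and z of scraper in the frame of pocket_scraper below 0.003 m and angle between the x axis of scraper and the x axis of pocket_scraper, either way round below 0.08 rad and angle between each of scraper, caliper, tkey, spanner, hexkey's own z axis and vertical below 0.06 rad and horizontal distance between caliper and pocket_caliper below 0.006 m and z of caliper in the frame of pocket_caliper below 0.003 m and angle between the x axis of caliper and the x axis of pocket_caliper, either way round below 0.08 rad and horizontal distance between tkey and pocket_tkey below 0.006 m and z of tkey in the frame of pocket_tkey below 0.003 m and angle between the x axis of tkey and the x axis of pocket_tkey, either way round below 0.08 rad and horizontal distance between spanner and pocket_spanner below 0.006 m and z of spanner in the frame of pocket_spanner below 0.003 m and angle between the x axis of spanner and the x axis of pocket_spanner, either way round below 0.08 rad and horizontal distance between hexkey and pocket_hexkey below 0.006 m and z of hexkey in the frame of pocket_hexkey below 0.003 m and angle between the x axis of hexkey and the x axis of pocket_hexkey, either way round below 0.08 rad), for 0.2 s.
3. the bar is slid back to its locked end stop over the tool heads (value of joint lock_bar below 0.004 m), for 0.2 s.
At the end, for the whole second after the job is handed in: Every tool present lies at rest in its own pocket, within 6 mm and 0.08 rad of its place, less than 3 mm above the pocket floor and level within 0.06 rad, and the hold-down bar is within 4 mm of its locked end stop (all of step 2 and value of joint lock_bar below 0.004 m and linear speed of each of scraper, caliper, tkey, spanner, hexkey below 0.02 m/s); the robot touches nothing.
It fails at once if the jar is shifted by more than 20 mm (distance of jar from where it was at the start of the episode above 0.02 m).
It fails at once if the slide box is shifted by more than 20 mm (distance of slide_box from where it was at the start of the episode above 0.02 m).
It fails at once if the cassette block is shifted by more than 20 mm (distance of cassettes from where it was at the start of the episode above 0.02 m).
Of scraper, caliper, tkey, spanner, hexkey only 4 to 5 are there at a start; the rules pass over those that are not, and their reading is None.
At some moment in a run one of scraper, caliper, tkey, spanner, hexkey may be knocked a few centimetres aside while the robot is not near it.
It also fails if it takes over 210 s, if anything falls off the work surface, if the arm or the gripper's body presses on something with over 40 N, if the wrist force passes 120 N, or if a joint passes its speed limit or range.

ROBOT

A 7-joint arm with a two-finger parallel gripper is mounted at the origin on the work surface. World frame = base frame: x ahead of the robot, y to its left, z up, the work surface at z = 0. Lengths are in m, angles in rad, forces in N, time in s.
With the tool pointing down it reaches from about 0.375 to 0.925 m from the base axis. Payload 3.1 kg.
Tool frame: the origin (TCP) lies at the very end of the fingers, on their centre line; the grasp point (between the pads) lies 19 mm behind it; z points along the fingers, y is the line along which they close (so a half turn about z gives the same grasp; the last joint's range is limited). The gripper opens to 85 mm and grips with 20 to 120 N. Pads are 22 mm wide; open, the fingers measure 114 mm over their backs; the gripper's body (76 mm by 85 mm) begins 54 mm behind the grasp point. The pads swing forward as they close: fully open they stand 13 mm farther back than shut.
Start: joints at [-1.349, 0.383, 0.044, 1.598, -0.018, 1.161, -0.05], TCP at [0.204, 0.617, 0.231] pointing down, gripper open.
Joint ranges: [-2.61, 2.61], [-0.41, 2.15], [-1.48, 1.57], [0, 2.5], [-1.57, 4.71], [0.05, 1.97], [-2.85, 2.85]. Speed limits (rad/s): [2.79, 2.79, 3.14, 3.14, 3.14, 3.14, 3.14].

INTERFACE

Orientations are given as a unit quaternion [x, y, z, w].
In Python, from workcell import bot gives the robot as it stands.
- The arm moves only by the shell command python3 -m crank 'ROWS'. ROWS is JSON, a list of rows, each an object of numbers: "dx", "dy", "dz": the shift along the tool's x, y, z in mm; "spin": the turn about the tool's z in degrees; "fingers": the closure in counts, from 0 (fully open) to 255 (shut). A call has 1 to 10 rows; each row is the pose to reach, as a shift and turn from the pose commanded when the call began, along the tool's axes at that moment; what a row does not reach only later rows make up. A row lasts 1/12 s, in which the tool goes at most 41.7 mm and 7.16 degrees, less where a joint would pass 70% of its speed; a pose out of reach is approached as far as the arm can. A call with a gripper value outside its range is refused whole. The fingers move at their own pace and stop on an object; the grip force is fixed at half the most. Time passes only in rows, so rows that repeat a pose let the fingers close. It gives the time, the measured TCP pose, the force, the opening and the grip force at its end, in the units of the state.
- bot.sense(): the state, without advancing time (a new reading comes with each control period).
- bot.capture(name): name is "scene" or "top" or "wrist"; returns the picture (384x512x3 uint8, red, green, blue); there is no depth.
- bot.camera_model(name): a dict with "fx", "fy", "cx", "cy" (pixels), "pose" (4x4, takes a point from camera to world coordinates). Camera axes: x right, y down, z forward; pixel columns grow to the right and rows downward; lengths in m; the calibration is good to about 2 mm. A picture is of the moment at which its call begins: read the wrist's pose just before it. camera_model takes no time and is no camera call; for the wrist camera it gives the pose at the moment of the call.
- bot.finish_job(): hands the job in; it is judged then, once.
The state is a dict: "time": time; "joint_positions": joint angles; "joint_velocities": joint speeds; "joint_torque": joint torques, N m; "tcp_pos": TCP position; "eef_rot": TCP orientation; "wrist_force": force on the tool from outside, world axes, zero at the start; "ft_torque": the same for the moment, N m; "gripper_width": opening from 0.0 (shut) to 1.0 (fully open); "finger_force": force on a finger pad.
Only numpy, scipy, OpenCV 4.12 (cv2) and the standard library are available. Lean on these libraries where they do the work, as an engineer would, in place of code of your own. Each camera call takes 0.05 s, during which the arm holds its last target. There are 200 camera calls.

## Working session

There is one attempt and no reset: what is moved stays moved. The work goes in short steps, Python scripts to look and compute and a shell command to move; the robot and the scene stay as the last step left them, time stands still between calls to the robot, and variables do not carry over. Pictures are saved under pics/ and viewed, at most 17 in all, crops included, and the job is handed in when it is done.

```bash
ls; mkdir -p pics
python3 - <<'E'
from workcell import bot
import cv2
s=bot.sense();print(s['time'],s['tcp_pos'],s['eef_rot'],s['gripper_width'])
for n in['top','scene']:
    im=bot.capture(n);cv2.imwrite(f'pics/{n}0.png',im[:,:,::-1]);m=bot.camera_model(n);print(n,m)
print(bot.camera_model('wrist'))
E
```

```text
pics
0.0 [0.20403039 0.61613544 0.22986506] [ 1.59158769e-01  9.87252103e-01 -1.32447339e-03 -1.33293517e-04] 1.001040419453216
top {'fx': 458.1014684767657, 'fy': 458.1014684767657, 'cx': 257.765884850352, 'cy': 192.23140415409642, 'pose': array([[-0.02175533, -0.98445003,  0.17431249,  0.28448163],
       [-0.99960043,  0.02456591,  0.01398221,  0.00424761],
       [-0.01804694, -0.17393865, -0.98459111,  1.44005496],
       [ 0.        ,  0.        ,  0.        ,  1.        ]])}
scene {'fx': 426.8753645423289, 'fy': 426.8753645423289, 'cx': 254.45939123682672, 'cy': 193.69412032228925, 'pose': array([[-8.59186203e-01,  3.29250931e-01, -3.91654047e-01,
         9.75059153e-01],
       [ 5.11662597e-01,  5.53888017e-01, -6.56817670e-01,
         7.99514806e-01],
       [ 6.74654055e-04, -7.64723407e-01, -6.44358329e-01,
         8.33714872e-01],
       [ 0.00000000e+00,  0.00000000e+00,  0.00000000e+00,
         1.00000000e+00]])}
{'fx': 302.40634258224645, 'fy': 302.40634258224645, 'cx': 250.80277692600006, 'cy': 189.84116039799594, 'pose': array([[ 0.31428988,  0.91644047,  0.24770694,  0.14115647],
       [ 0.94932515, -0.30287825, -0.08394354,  0.63825857],
       [-0.00190421,  0.26153704, -0.96519156,  0.37270722],
       [ 0.        ,  0.        ,  0.        ,  1.        ]])}
```

View pics/top0.png

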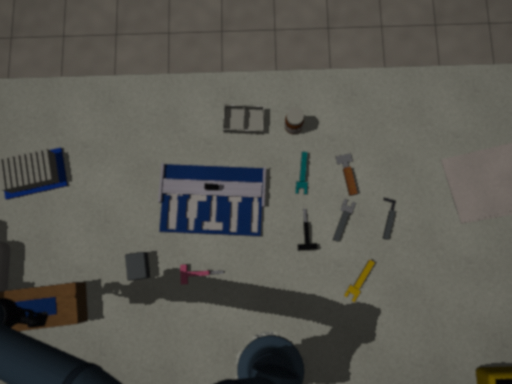

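View pics/scene0.png

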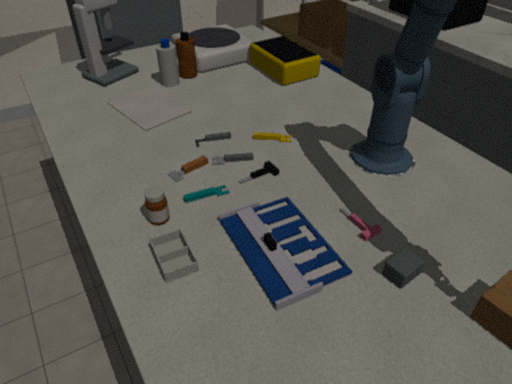

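The top view shows the tray at cols 160-268, rows 165-236. The tools are the tkey (308,232), spanner (344,220), scraper (347,173) and hexkey (390,215). The caliper is absent. The turquoise (303,173) and yellow (361,280) spanners and the pink key (195,272) are decoys. The scene view agrees.

```bash
cat > h.py <<'E'
import numpy as np, cv2
from workcell import bot
from scipy.spatial.transform import Rotation as R
def cast(m,px,z):
    px=np.atleast_2d(np.asarray(px,float)); P=np.array(m['pose'])
    d=np.c_[(px[:,0]-m['cx'])/m['fx'],(px[:,1]-m['cy'])/m['fy'],np.ones(len(px))]@P[:3,:3].T
    return (P[:3,3]+d*((z-P[2,3])/d[:,2])[:,None])[:,:2]
def proj(m,p):
    P=np.array(m['pose']); c=(np.atleast_2d(p)-P[:3,3])@P[:3,:3]
    return np.c_[c[:,0]/c[:,2]*m['fx']+m['cx'],c[:,1]/c[:,2]*m['fy']+m['cy']]
def look(n,name=None):
    m=bot.camera_model(n); im=bot.capture(n)[:,:,::-1].copy()
    if name: cv2.imwrite(f'pics/{name}.png',im)
    return m,im
def mask(im,lo,hi):
    return cv2.inRange(cv2.cvtColor(im,cv2.COLOR_BGR2HSV),lo,hi)
def rect(m,k,z,i=0):
    """i-th largest contour of mask, cast to plane z: centre, yaw of long side (deg), sizes"""
    cs=sorted(cv2.findContours(k,cv2.RETR_EXTERNAL,cv2.CHAIN_APPROX_NONE)[0],key=cv2.contourArea)[::-1]
    return fit(cast(m,cs[i][:,0],z))
def fit(p):
    b=cv2.boxPoints(cv2.minAreaRect((p*1000).astype(np.float32)))/1000
    e=[b[1]-b[0],b[2]-b[1]]; e.sort(key=np.linalg.norm)
    return b.mean(0),np.degrees(np.arctan2(e[1][1],e[1][0])),[np.linalg.norm(v) for v in e],b
def go(xyz,yaw):
    """shift (mm, tool axes) and spin (deg) to bring TCP to xyz with closing line at world yaw deg (mod 180)"""
    s=bot.sense(); r=R.from_quat(s['eef_rot']).as_matrix()
    d=r.T@(np.array(xyz)-s['tcp_pos'])*1000
    cur=np.degrees(np.arctan2(r[1,1],r[0,1])); w=(yaw-cur+90)%180-90
    print('t',round(s['time'],1),'j7',round(s['joint_positions'][6],2),'yawY',cur.round(1),'-> dx,dy,dz',d.round(1),'spin',round(-w,1))
E
python3 - <<'E'
from h import *
m,im=look('top')
b=mask(im,(105,120,40),(130,255,255)); b[:,:100]=0; b[:,300:]=0
c,y,s,bx=rect(m,b,.013);print('blue',c,y,s,bx)
for n,px in dict(grip=(214,187),tkey=(308,230),spanner=(344,220),scraper=(347,173),hexkey=(390,217)).items(): print(n,cast(m,px,.015 if n!='grip' else .05)[0])
go([*c,.25],y)
E
```

```text
blue [0.47079366 0.17373706] 86.14542 [np.float32(0.11758675), np.float32(0.31449455)] [[0.40156242 0.02079785]
 [0.51888317 0.01289313]
 [0.5400249  0.32667628]
 [0.42270416 0.334581  ]]
grip [0.55038589 0.15900186]
tkey [ 0.41370618 -0.12902443]
spanner [ 0.44224324 -0.24221531]
scraper [ 0.59163801 -0.25984318]
hexkey [ 0.44821594 -0.38543145]
t 0.1 j7 -0.05 yawY 71.7 -> dx,dy,dz [-392.3 -336.4  -19.1] spin -14.5
```

```bash
python3 -m crank '[{"dx":-37,"dy":-34,"spin":-7,"fingers":255},{"dx":-74,"dy":-68,"spin":-14,"fingers":255},{"dx":-104,"dy":-96,"spin":-14,"fingers":255},{"dx":-134,"dy":-123,"spin":-14,"fingers":255},{"dx":-164,"dy":-151,"spin":-14,"fingers":255},{"dx":-194,"dy":-178,"spin":-14,"fingers":255},{"dx":-224,"dy":-206,"spin":-14,"fingers":255},{"dx":-254,"dy":-233,"spin":-14,"fingers":255},{"dx":-284,"dy":-261,"spin":-14,"fingers":255},{"dx":-300,"dy":-275,"spin":-14,"fingers":255}]'
python3 -c "
from h import *
go([.45,.175,.25],86.1)"
```

```text
t 0.1 j7 -0.05 yawY 71.7 -> dx,dy,dz [-372.2 -341.7  -19.1] spin -14.4validation failed for argument at $[0]...
```

```bash
python3 -m crank '[{"dx":-30,"dy":-27,"dz":0,"spin":-7,"fingers":255},{"dx":-60,"dy":-54,"dz":0,"spin":-14,"fingers":255},{"dx":-90,"dy":-82,"dz":0,"spin":-14,"fingers":255},{"dx":-120,"dy":-110,"dz":0,"spin":-14,"fingers":255},{"dx":-150,"dy":-137,"dz":0,"spin":-14,"fingers":255},{"dx":-180,"dy":-165,"dz":0,"spin":-14,"fingers":255},{"dx":-210,"dy":-193,"dz":0,"spin":-14,"fingers":255},{"dx":-240,"dy":-220,"dz":0,"spin":-14,"fingers":255},{"dx":-270,"dy":-248,"dz":0,"spin":-14,"fingers":255},{"dx":-290,"dy":-266,"dz":0,"spin":-14,"fingers":255}]'
python3 -c "
from h import *
go([.45,.175,.25],86.1)"
```

```text
time: 0.98
tcp_pos: [0.3977, 0.2685, 0.2311]
eef_rot: [0.04, 0.999, -0.001, 0.0]
wrist_force: [0.3, 0.0, -0.5]
gripper_width: -0.0
finger_force: 0.0
t 1.0 j7 0.82 yawY 85.4 -> dx,dy,dz [-59.6 -89.1 -18.8] spin -0.7
```

```bash
python3 -m crank '[{"dx":-20,"dy":-30,"dz":-6,"spin":-1,"fingers":255},{"dx":-40,"dy":-60,"dz":-12,"spin":-1,"fingers":255},{"dx":-60,"dy":-89,"dz":-19,"spin":-1,"fingers":255},{"dx":-60,"dy":-89,"dz":-19,"spin":-1,"fingers":255}]'
python3 - <<'E'
from h import *
look('wrist','w1')
E
```

```text
time: 1.32
tcp_pos: [0.4537, 0.1719, 0.2518]
eef_rot: [0.035, 0.999, -0.001, 0.002]
wrist_force: [0.7, -0.8, -0.2]
gripper_width: -0.001
finger_force: 0.0
```

View pics/w1.png

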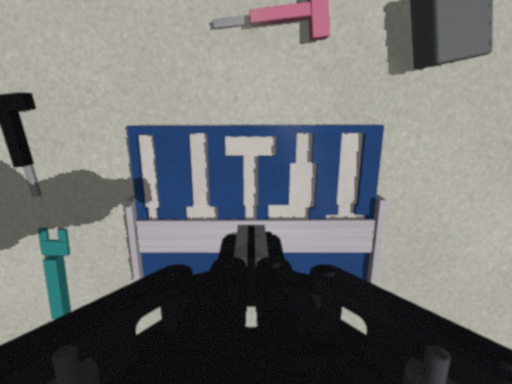

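The wrist view has the robot side at the top. The tray's near edge runs from (128,126) to (383,126) and the bar covers rows 218-253. The empty pockets, left to right, are hexkey, spanner, tkey, caliper and scraper. The grip block is hidden behind the fingers.

```bash
cat >> h.py <<'E'
def tray(m,im):
    """tray origin and x-axis yaw (deg) from the near edge (x=-82mm) and side edges (y=-181,137) of the blue top, z=13mm"""
    b=mask(im,(105,110,30),(130,255,255)); b=cv2.morphologyEx(b,cv2.MORPH_OPEN,np.ones((3,3)))
    c=max(cv2.findContours(b,cv2.RETR_EXTERNAL,cv2.CHAIN_APPROX_NONE)[0],key=cv2.contourArea)[:,0]
    p=cast(m,c,.013); y=None; x0,y0=p.min(0)
    bx=fit(p)[3]; n=bx[np.argsort(bx[:,0])[:2]]; n=n[np.argsort(n[:,1])]  # near corners, right then left
    a=n[0];bb=n[1];u=(bb-a)/np.linalg.norm(bb-a)
    d=(p-a)@u; e=(p-a)@np.array([u[1],-u[0]])
    k=(d>.02)&(d<np.linalg.norm(bb-a)-.02)&(abs(e)<.012)
    vx,vy,px,py=cv2.fitLine(p[k].astype(np.float32),cv2.DIST_HUBER,0,1e-4,1e-4).ravel()
    v=np.array([vx,vy])*np.sign(vy); w=np.array([v[1],-v[0]]) # v = tray y, w = tray x
    q=(p-[px,py])@v; h=(p-[px,py])@w
    s=(h>.01)&(h<.09); lo=np.median(q[s&(q<q.min()+.01)]); hi=np.median(q[s&(q>q.max()-.01)])
    o=np.array([px,py])+v*((lo+hi)/2+.022)+w*.082
    return o,np.degrees(np.arctan2(w[1],w[0])),hi-lo
E
python3 - <<'E'
from h import *
m,im=look('wrist'); o,y,l=tray(m,im); print(o,y,l)
c,s=np.cos(np.radians(y)),np.sin(np.radians(y)); T=lambda x,yy:o+[c*x-s*yy,s*x+c*yy]
print(proj(m,np.c_[[T(-.07,.1),T(-.07,-.16),T(.02,-.16),T(-.066,-.058)],[.005]*4]))
w=mask(im,(0,0,110),(180,80,255))
print(T(.052,-.022)); go([*T(.015,-.022),.1],90+y)
E
```

```text
[0.49549015 0.19646596] -4.6392736 0.31469597145324457
[[347.74882841 140.04139246]
 [143.61560581 137.28975114]
 [148.94824498 204.628733  ]
 [223.86278094 141.53342903]]
[0.54554037 0.17033217]
t 1.4 j7 1.06 yawY 86.4 -> dx,dy,dz [-58.8  -1.3 150.5] spin 1.0
```

```bash
python3 -m crank '[{"dx":-15,"dy":0,"dz":38,"spin":1,"fingers":255},{"dx":-30,"dy":-1,"dz":75,"spin":1,"fingers":255},{"dx":-45,"dy":-1,"dz":113,"spin":1,"fingers":255},{"dx":-59,"dy":-1,"dz":150,"spin":1,"fingers":255},{"dx":-59,"dy":-1,"dz":180,"spin":1,"fingers":255},{"dx":-59,"dy":-1,"dz":216,"spin":1,"fingers":255},{"dx":-59,"dy":-1,"dz":216,"spin":1,"fingers":255}]'
python3 -m crank '[{"dx":-12,"dy":0,"dz":0,"spin":0,"fingers":255},{"dx":-22,"dy":0,"dz":0,"spin":0,"fingers":255},{"dx":-32,"dy":0,"dz":0,"spin":0,"fingers":255},{"dx":-42,"dy":0,"dz":0,"spin":0,"fingers":255},{"dx":-52,"dy":0,"dz":0,"spin":0,"fingers":255},{"dx":-60,"dy":0,"dz":0,"spin":0,"fingers":255},{"dx":-66,"dy":0,"dz":0,"spin":0,"fingers":255},{"dx":-66,"dy":0,"dz":0,"spin":0,"fingers":255}]'
```

```text
time: 2.0
tcp_pos: [0.5003, 0.1751, 0.0266]
eef_rot: [0.036, 0.999, -0.004, -0.008]
wrist_force: [-2.3, -0.6, -0.4]
gripper_width: 0.002
finger_force: 0.0
time: 2.67
tcp_pos: [0.5764, 0.1708, 0.0352]
eef_rot: [0.038, 0.999, 0.0, 0.002]
wrist_force: [-0.3, -0.1, -0.6]
gripper_width: -0.002
finger_force: 0.0
```

```bash
python3 -m crank '[{"dx":-3,"dy":0,"dz":0,"spin":0,"fingers":255},{"dx":-6,"dy":0,"dz":0,"spin":0,"fingers":255},{"dx":-6,"dy":0,"dz":0,"spin":0,"fingers":255}]'
python3 -m crank '[{"dx":-3,"dy":0,"dz":0,"spin":0,"fingers":255},{"dx":-5,"dy":0,"dz":0,"spin":0,"fingers":255},{"dx":-5,"dy":0,"dz":0,"spin":0,"fingers":255}]'
```

```text
time: 2.92
tcp_pos: [0.5784, 0.1699, 0.0342]
eef_rot: [0.038, 0.999, -0.0, -0.002]
wrist_force: [-5.0, 0.7, 4.2]
gripper_width: -0.005
finger_force: 2.3
time: 3.17
tcp_pos: [0.5783, 0.1699, 0.0335]
eef_rot: [0.037, 0.999, -0.001, -0.007]
wrist_force: [-12.5, 0.3, 9.8]
gripper_width: 0.002
finger_force: 6.2
```

```bash
python3 -m crank '[{"dx":20,"dy":0,"dz":0,"spin":0,"fingers":255},{"dx":40,"dy":0,"dz":-30,"spin":0,"fingers":255},{"dx":65,"dy":0,"dz":-60,"spin":0,"fingers":255},{"dx":90,"dy":0,"dz":-90,"spin":0,"fingers":200},{"dx":110,"dy":0,"dz":-125,"spin":0,"fingers":100},{"dx":120,"dy":0,"dz":-160,"spin":0,"fingers":0},{"dx":120,"dy":0,"dz":-200,"spin":0,"fingers":0},{"dx":120,"dy":0,"dz":-200,"spin":0,"fingers":0},{"dx":120,"dy":0,"dz":-200,"spin":0,"fingers":0},{"dx":120,"dy":0,"dz":-200,"spin":0,"fingers":0}]'
python3 - <<'E'
from h import *
m,im=look('wrist','w2'); o,y,l=tray(m,im); print(o,y,l)
go([.44,-.18,.3],90)
E
```

```text
time: 4.0
tcp_pos: [0.4658, 0.1782, 0.2346]
eef_rot: [0.038, 0.999, 0.0, 0.001]
wrist_force: [-0.8, -0.8, -0.3]
gripper_width: 0.974
finger_force: 0.0
[0.49425954 0.19683787] -4.0374455 0.31486360979393313
t 4.0 j7 1.08 yawY 85.6 -> dx,dy,dz [  -2.4 -358.9  -66.3] spin -4.4
```

View pics/w2.png

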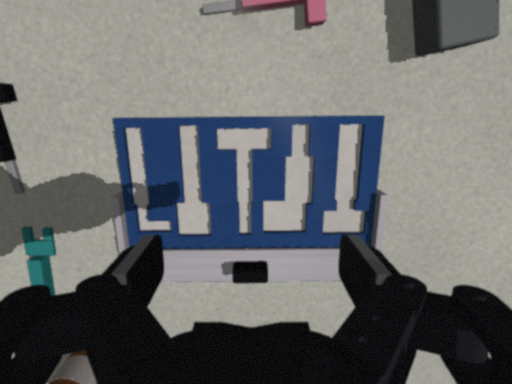

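The bar is fully open, with its block at (250,271). All five pockets are visible, outlined in white. I'll refine the tray pose from them.

```bash
cat >> h.py <<'E'
POC=[('scraper',.100,-.0025),('caliper',.040,-.004),('tkey',-.028,-.0005),('spanner',-.094,-.002),('hexkey',-.160,-.004)] # name, tray y, mid x
def tf(o,y): 
    a=np.radians(y); A=np.array([[np.cos(a),-np.sin(a)],[np.sin(a),np.cos(a)]]); return A
def pockets(m,im,o,y,skip=()):
    """refine the tray pose from handle-strip centre lines and mid-length of the empty pockets (mid wall height 9 mm)"""
    w=mask(im,(0,0,60),(180,110,255))
    for it in range(3):
        A=tf(o,y); P=[];Q=[];ex=[]
        for n,py,mx in POC:
            if n in skip: continue
            box=np.array([[-.078,py-.003],[.078,py-.003],[.078,py+.003],[-.078,py+.003]])@A.T+o
            s=np.zeros_like(w); cv2.fillPoly(s,[np.int32(proj(m,np.c_[box,[.009]*4]))],255)
            cs=cv2.findContours(w,cv2.RETR_LIST,cv2.CHAIN_APPROX_NONE)[0]
            c=max(cs,key=lambda c:cv2.countNonZero(cv2.bitwise_and(s,cv2.drawContours(np.zeros_like(w),[c],-1,255,-1)))-.2*abs(cv2.contourArea(c)-2500))
            q=(cast(m,c[:,0],.009)-o)@A; xm=(q[:,0].min()+q[:,0].max())/2
            for x in (-.025,-.015,-.005,.005,.013):
                k=abs(q[:,0]-x)<.004; lo=q[k,1].min();hi=q[k,1].max(); P.append((x,py));Q.append((x,(lo+hi)/2))
            ex.append(xm-mx)
        P,Q=np.array(P),np.array(Q); r=Q[:,1]-P[:,1]
        sl,ic=np.polyfit(P[:,0],r,1); dx=np.median(ex)
        if it==0: print('res y mm',(r.reshape(-1,5).mean(1)*1000).round(1),'x mm',(np.array(ex)*1000).round(1),'slope deg',np.degrees(sl).round(2))
        o=o+A@np.array([dx,ic])
    return o,y
E
python3 - <<'E'
from h import *
m,im=look('wrist'); o,y,l=tray(m,im); print(o,y,l); print(pockets(m,im,o,y))
E
```

```text
[0.49417416 0.19693994] -3.9561384 0.31489079091670585
res y mm [-0.3  0.2 -0.1 -0.1 -0.1] x mm [-2.  -2.4 -1.9 -1.4 -1.5] slope deg 0.45
(array([0.49225362, 0.19697456]), np.float32(-3.9561384))
```

```bash
python3 -m crank '[{"dx":0,"dy":-40,"dz":-20,"spin":-4,"fingers":0},{"dx":0,"dy":-78,"dz":-40,"spin":-4,"fingers":0},{"dx":0,"dy":-116,"dz":-60,"spin":-4,"fingers":0},{"dx":0,"dy":-156,"dz":-60,"spin":-4,"fingers":0},{"dx":0,"dy":-196,"dz":-60,"spin":-4,"fingers":0},{"dx":0,"dy":-236,"dz":-60,"spin":-4,"fingers":0},{"dx":0,"dy":-276,"dz":-60,"spin":-4,"fingers":0},{"dx":0,"dy":-316,"dz":-60,"spin":-4,"fingers":0},{"dx":0,"dy":-345,"dz":-60,"spin":-4,"fingers":0},{"dx":0,"dy":-345,"dz":-60,"spin":-4,"fingers":0}]'
python3 - <<'E'
from h import *
look('wrist','w3')
E
```

```text
time: 4.93
tcp_pos: [0.4365, -0.1733, 0.2933]
eef_rot: [0.009, 1.0, -0.002, -0.001]
wrist_force: [-0.7, -0.0, 0.3]
gripper_width: 0.998
finger_force: 0.0
```

View pics/w3.png

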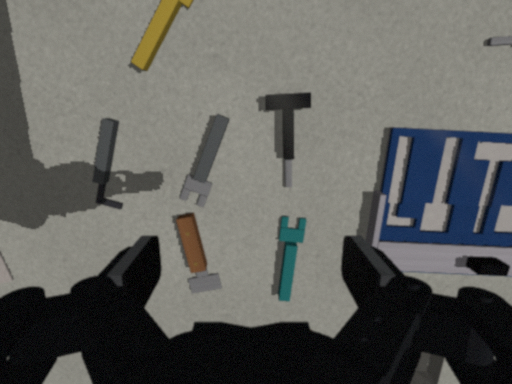

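The wrist view shows these tools:
- Tkey: crossbar (288,101), tip (288,186).
- Spanner: rear (218,117), head (194,200).
- Scraper: rear (185,216), blade end (206,288).
- Hexkey: rear (108,121), bend at (101,200).

The turquoise and yellow decoys are also in view. The tkey goes first.

```bash
cat >> h.py <<'E'
O=np.array([.4925,.197]); YAW=-3.9
def place(name,s,z): # TCP for tool gripped at its own x=s
    py=dict((n,p) for n,p,_ in POC)[name]; go([*(O+tf(O,YAW)@[s,py]),z],90+YAW)
E
python3 - <<'E'
from h import *
m=bot.camera_model('wrist')
for n,a,b,za,zb,xa,xb in [('tkey',(288,92),(288,186),.02,.007,-66,65),('spanner',(220,116),(194,201),.02,.007,-70,66),('scraper',(185,215),(206,289),.022,.005,-70,65),('hexkey',(108,119),(101,201),.02,.007,-68,60)]:
    A,B=cast(m,a,za)[0],cast(m,b,zb)[0]; u=(B-A)/np.linalg.norm(B-A); o=A-u*xa/1000
    print(n,'rear',A.round(4),'orig',o.round(4),'yaw',np.degrees(np.arctan2(u[1],u[0])).round(1),'len',np.linalg.norm(B-A).round(4),xb-xa)
    if n=='tkey': yaw=np.degrees(np.arctan2(u[1],u[0])); go([*(o-u*.02),.12],90+yaw)
E
```

```text
tkey rear [ 0.3509 -0.1186] orig [ 0.4168 -0.1167] yaw 1.6 len 0.1305 131
t 5.0 j7 1.8 yawY 89.1 -> dx,dy,dz [ 40.8  51.7 173. ] spin -2.5
spanner rear [ 0.3801 -0.2089] orig [ 0.4458 -0.2331] yaw -20.2 len 0.1302 136
scraper rear [ 0.5187 -0.2652] orig [ 0.5878 -0.2544] yaw 8.9 len 0.1348 135
hexkey rear [ 0.3818 -0.3592] orig [ 0.4473 -0.3773] yaw -15.4 len 0.1229 128
```

```bash
python3 -m crank '[{"dx":10,"dy":13,"dz":35,"spin":-2,"fingers":0},{"dx":20,"dy":26,"dz":70,"spin":-2,"fingers":0},{"dx":30,"dy":39,"dz":105,"spin":-2,"fingers":0},{"dx":38,"dy":52,"dz":140,"spin":-2,"fingers":60},{"dx":38,"dy":52,"dz":173,"spin":-2,"fingers":100},{"dx":38,"dy":52,"dz":173,"spin":-2,"fingers":100},{"dx":38,"dy":52,"dz":173,"spin":-2,"fingers":100}]'
python3 - <<'E'
from h import *
look('wrist','w4')
E
```

```text
time: 5.57
tcp_pos: [0.399, -0.112, 0.1194]
eef_rot: [-0.015, 1.0, -0.001, -0.004]
wrist_force: [0.5, -0.1, 1.1]
gripper_width: 0.61
finger_force: 0.0
```

View pics/w4.png

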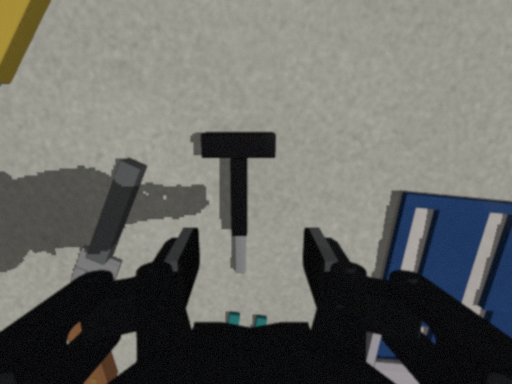

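The tkey's crossbar spans (201-275, 132-158). Its shaft ends at (239,236) and its tip at (240,272), with the open fingers either side of it.

```bash
cat >> h.py <<'E'
def tool(a,b,za,zb,xa,s,z=None,m=None):
    """rear-edge pixel a (height za, tool x=xa mm) and front pixel b -> go to grip at tool x=s mm"""
    m=m or bot.camera_model('wrist'); A,B=cast(m,a,za)[0],cast(m,b,zb)[0]; u=(B-A)/np.linalg.norm(B-A)
    yaw=np.degrees(np.arctan2(u[1],u[0])); print('rear',A.round(4),'yaw',yaw.round(1),'len',np.linalg.norm(B-A).round(4))
    go([*(A+u*(s-xa)/1000),z],90+yaw)
E
python3 -c "
from h import *
tool((238,131),(239.5,236),.02,.02,-66,-15,.009)
tool((238,131),(240,273),.02,.007,-66,-15,.009)"
```

```text
rear [ 0.3531 -0.1234] yaw 1.9 len 0.0901
t 5.6 j7 1.86 yawY 91.7 -> dx,dy,dz [ -2.4  -8.9 112.4] spin -0.2
rear [ 0.3531 -0.1234] yaw 1.7 len 0.1339
t 5.6 j7 1.86 yawY 91.7 -> dx,dy,dz [ -2.4  -9.1 112.4] spin 0.0
```

```bash
python3 -m crank '[{"dx":-2,"dy":-9,"dz":30,"spin":0,"fingers":100},{"dx":-2,"dy":-9,"dz":65,"spin":0,"fingers":100},{"dx":-2,"dy":-9,"dz":90,"spin":0,"fingers":100},{"dx":-2,"dy":-9,"dz":109,"spin":0,"fingers":100},{"dx":-2,"dy":-9,"dz":109,"spin":0,"fingers":100},{"dx":-2,"dy":-9,"dz":109,"spin":0,"fingers":255},{"dx":-2,"dy":-9,"dz":109,"spin":0,"fingers":255},{"dx":-2,"dy":-9,"dz":109,"spin":0,"fingers":255},{"dx":-2,"dy":-9,"dz":109,"spin":0,"fingers":255},{"dx":-2,"dy":-9,"dz":109,"spin":0,"fingers":255}]'
python3 -m crank '[{"dx":0,"dy":0,"dz":-25,"spin":0,"fingers":255},{"dx":0,"dy":0,"dz":-50,"spin":0,"fingers":255},{"dx":0,"dy":0,"dz":-75,"spin":0,"fingers":255},{"dx":0,"dy":0,"dz":-90,"spin":0,"fingers":255},{"dx":0,"dy":0,"dz":-90,"spin":0,"fingers":255},{"dx":0,"dy":0,"dz":-90,"spin":0,"fingers":255}]'
python3 - <<'E'
from h import *
look('wrist','w5')
place('tkey',-.015,.10)
E
```

```text
time: 6.45
tcp_pos: [0.4063, -0.1221, 0.0146]
eef_rot: [-0.015, 1.0, 0.0, 0.003]
wrist_force: [-0.9, 0.0, 8.4]
gripper_width: 0.134
finger_force: 58.6
time: 6.95
tcp_pos: [0.405, -0.1214, 0.1037]
eef_rot: [-0.015, 1.0, 0.001, 0.002]
wrist_force: [-0.2, 0.9, -1.2]
gripper_width: 0.137
finger_force: 59.3
t 7.0 j7 1.95 yawY 91.7 -> dx,dy,dz [-80.4 289.2   3.1] spin 5.6
```

View pics/w5.png

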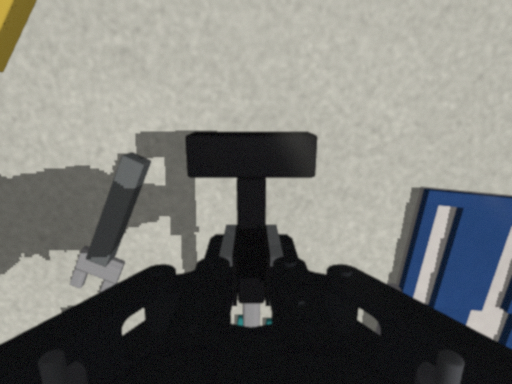

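The tkey is held, with its crossbar at (187-316, 132-177) and square to the fingers. I'll work out the grip offset from its edges and then carry it to the tray.

```bash
python3 - <<'E'
from h import *
im=cv2.imread('pics/w5.png'); m=bot.camera_model('wrist'); t=bot.sense()['tcp_pos']
g=im[:,200:300].mean((1,2)); print(g[126:145].round(0)); print(im[170:185,200:230].mean((1,2)).round(0))
zt=t[2]-.0146+.020
for p,x in [((251,137),-66),((251,177),-46)]: print((cast(m,p,zt)[0]-t[:2])*1000, x)
print((cast(m,(251,132.5),zt-.02)[0]-t[:2])*1000,'bottom rear')
E
python3 -m crank '[{"dx":-8,"dy":30,"dz":0,"spin":6,"fingers":255},{"dx":-16,"dy":60,"dz":0,"spin":6,"fingers":255},{"dx":-24,"dy":90,"dz":0,"spin":6,"fingers":255},{"dx":-32,"dy":120,"dz":0,"spin":6,"fingers":255},{"dx":-42,"dy":155,"dz":0,"spin":6,"fingers":255},{"dx":-52,"dy":190,"dz":0,"spin":6,"fingers":255},{"dx":-62,"dy":225,"dz":0,"spin":6,"fingers":255},{"dx":-72,"dy":260,"dz":0,"spin":6,"fingers":255},{"dx":-80,"dy":289,"dz":0,"spin":6,"fingers":255},{"dx":-80,"dy":289,"dz":0,"spin":6,"fingers":255}]'
python3 - <<'E'
from h import *
look('wrist','w6'); place('tkey',-.015,.06)
E
```

```text
[179. 179. 179. 178. 163. 117.  61.  26.  21.  23.  27.  28.  30.  30.
  30.  29.  29.  29.  29.]
[ 22.  23.  22.  22.  21.  23.  43.  98. 152. 177. 181. 180. 180. 181.
 181.]
[-53.73851556  -0.48825951] -66
[-35.34733422   0.06092134] -46
[-54.15201714  -0.45655319] bottom rear
time: 7.83
tcp_pos: [0.4754, 0.178, 0.1011]
eef_rot: [0.032, 0.999, 0.001, 0.0]
wrist_force: [0.1, 0.3, -0.5]
gripper_width: 0.139
finger_force: 59.3
t 7.9 j7 1.27 yawY 86.1 -> dx,dy,dz [-1.3 -3.6 40.8] spin 0.0
```

View pics/w6.png

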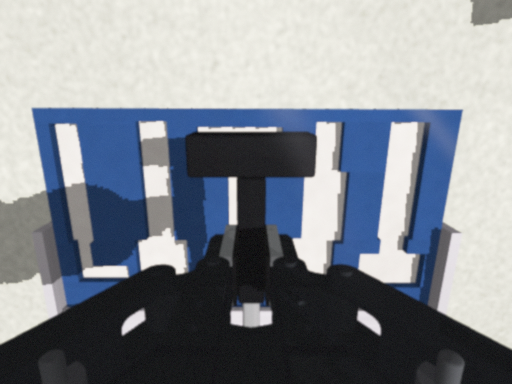

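The tkey hangs over its pocket, with the tray's near edge at row 109 and the tkey pocket's rear at row 127. The grip sits at about tool x = -12 mm. Now I'll lower it.

```bash
python3 -m crank '[{"dx":-2,"dy":-2,"dz":15,"spin":0,"fingers":255},{"dx":-4,"dy":-4,"dz":35,"spin":0,"fingers":255},{"dx":-4,"dy":-4,"dz":55,"spin":0,"fingers":255},{"dx":-4,"dy":-4,"dz":65,"spin":0,"fingers":255},{"dx":-4,"dy":-4,"dz":65,"spin":0,"fingers":255},{"dx":-4,"dy":-4,"dz":65,"spin":0,"fingers":255}]'
python3 -c "
from h import *
place('tkey',-.012,.019)"
```

```text
time: 8.38
tcp_pos: [0.4778, 0.1637, 0.0364]
eef_rot: [0.038, 0.999, -0.001, -0.001]
wrist_force: [0.1, 0.9, -0.4]
gripper_width: 0.136
finger_force: 59.3
t 8.4 j7 1.36 yawY 85.6 -> dx,dy,dz [-0.4  6.3 17.4] spin -0.5
```

```bash
python3 -m crank '[{"dx":0,"dy":6,"dz":0,"spin":-0.5,"fingers":255},{"dx":0,"dy":6,"dz":0,"spin":-0.5,"fingers":255},{"dx":0,"dy":6,"dz":0,"spin":-0.5,"fingers":255}]'
python3 -c "
from h import *
place('tkey',-.012,.019)"
```

```text
time: 8.63
tcp_pos: [0.4803, 0.1724, 0.0384]
eef_rot: [0.033, 0.999, 0.001, 0.001]
wrist_force: [0.2, -0.5, -0.8]
gripper_width: 0.134
finger_force: 59.3
t 8.6 j7 1.36 yawY 86.3 -> dx,dy,dz [ 1.6 -2.6 19.4] spin 0.2
```

```bash
for i in 1 2 3; do python3 -m crank '[{"dx":0,"dy":0,"dz":0,"spin":0,"fingers":255},{"dx":0,"dy":0,"dz":0,"spin":0,"fingers":255},{"dx":0,"dy":0,"dz":0,"spin":0,"fingers":255}]' | grep -E 'tcp|rot'; done
python3 -c "
from h import *
place('tkey',-.012,.019)"
```

```text
tcp_pos: [0.4795, 0.1712, 0.0376]
eef_rot: [0.033, 0.999, 0.0, 0.0]
tcp_pos: [0.4793, 0.1711, 0.0373]
eef_rot: [0.033, 0.999, -0.0, -0.0]
tcp_pos: [0.4793, 0.1711, 0.0372]
eef_rot: [0.033, 0.999, -0.0, -0.0]
t 9.4 j7 1.36 yawY 86.2 -> dx,dy,dz [ 0.6 -1.2 18.2] spin 0.1
```

```bash
python3 -m crank '[{"dx":0.5,"dy":-1,"dz":5,"spin":0,"fingers":255},{"dx":0.5,"dy":-1,"dz":10,"spin":0,"fingers":255},{"dx":0.5,"dy":-1,"dz":14,"spin":0,"fingers":255},{"dx":0.5,"dy":-1,"dz":18,"spin":0,"fingers":255},{"dx":0.5,"dy":-1,"dz":18,"spin":0,"fingers":255},{"dx":0.5,"dy":-1,"dz":18,"spin":0,"fingers":255},{"dx":0.5,"dy":-1,"dz":18,"spin":0,"fingers":255},{"dx":0.5,"dy":-1,"dz":18,"spin":0,"fingers":255}]'
python3 - <<'E'
from h import *
place('tkey',-.012,.019);look('wrist','w7')
E
```

```text
time: 10.05
tcp_pos: [0.4783, 0.1699, 0.0197]
eef_rot: [0.033, 0.999, 0.0, -0.001]
wrist_force: [-2.7, -1.2, 7.3]
gripper_width: 0.138
finger_force: 60.3
t 10.1 j7 1.38 yawY 86.2 -> dx,dy,dz [-0.3 -0.   0.7] spin 0.1
```

View pics/w7.png

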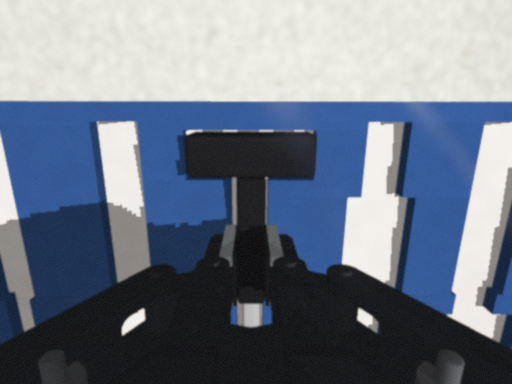

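The tkey sits inside its outline at (187-316, 130-178) with a thin even gap, and contact came at the expected height. I'll release it and go to the spanner.

```bash
python3 -m crank '[{"dx":0,"dy":0,"dz":0,"spin":0,"fingers":140},{"dx":0,"dy":0,"dz":0,"spin":0,"fingers":140},{"dx":0,"dy":0,"dz":0,"spin":0,"fingers":140},{"dx":0,"dy":0,"dz":0,"spin":0,"fingers":140},{"dx":0,"dy":0,"dz":-25,"spin":0,"fingers":140},{"dx":0,"dy":0,"dz":-55,"spin":0,"fingers":140},{"dx":0,"dy":0,"dz":-90,"spin":0,"fingers":140},{"dx":0,"dy":0,"dz":-120,"spin":0,"fingers":100},{"dx":0,"dy":0,"dz":-120,"spin":0,"fingers":100},{"dx":0,"dy":0,"dz":-120,"spin":0,"fingers":100}]'
python3 - <<'E'
from h import *
m,im=look('wrist','w8')
A=tf(O,YAW)
for x,z in((-.066,.025),(-.046,.025)): print(x,proj(m,[*(O+A@[x,-.028]),z]).round(1))
g=cv2.cvtColor(im,cv2.COLOR_BGR2GRAY); k=(g<45).astype(np.uint8)*255; k[200:]=0
c=max(cv2.findContours(k,cv2.RETR_EXTERNAL,cv2.CHAIN_APPROX_NONE)[0],key=cv2.contourArea); print(cv2.boundingRect(c))
go([.436,-.230,.12],69.8)
E
```

```text
time: 10.93
tcp_pos: [0.4804, 0.1711, 0.1413]
eef_rot: [0.033, 0.999, 0.002, 0.002]
wrist_force: [-0.7, 0.5, -0.2]
gripper_width: 0.607
finger_force: 0.0
-0.066 [[247.6 120.5]]
-0.046 [[247.6 144.6]]
(215, 120, 69, 80)
t 11.0 j7 1.24 yawY 86.2 -> dx,dy,dz [  16.2 -402.5   19.1] spin 16.4
```

```bash
python3 -m crank '[{"dx":1,"dy":-40,"dz":0,"spin":4,"fingers":100},{"dx":3,"dy":-80,"dz":0,"spin":8,"fingers":100},{"dx":5,"dy":-120,"dz":0,"spin":12,"fingers":100},{"dx":7,"dy":-160,"dz":0,"spin":16,"fingers":100},{"dx":9,"dy":-200,"dz":0,"spin":16,"fingers":100},{"dx":11,"dy":-240,"dz":0,"spin":16,"fingers":100},{"dx":12,"dy":-280,"dz":0,"spin":16,"fingers":100},{"dx":14,"dy":-320,"dz":0,"spin":16,"fingers":100},{"dx":16,"dy":-360,"dz":0,"spin":16,"fingers":100},{"dx":16,"dy":-400,"dz":0,"spin":16,"fingers":100}]' >/dev/null
python3 -m crank '[{"dx":0,"dy":0,"dz":20,"spin":0,"fingers":100},{"dx":0,"dy":0,"dz":20,"spin":0,"fingers":100},{"dx":0,"dy":0,"dz":20,"spin":0,"fingers":100},{"dx":0,"dy":0,"dz":20,"spin":0,"fingers":100},{"dx":0,"dy":0,"dz":20,"spin":0,"fingers":100}]'
python3 - <<'E'
from h import *
look('wrist','w9')
E
```

```text
time: 12.23
tcp_pos: [0.4364, -0.2266, 0.1191]
eef_rot: [0.171, 0.985, 0.0, -0.0]
wrist_force: [0.9, -0.3, 0.8]
gripper_width: 0.611
finger_force: 0.0
```

View pics/w9.png

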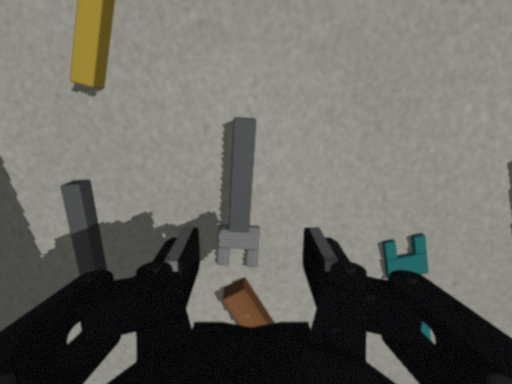

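The spanner's handle rear is at (244,119), its handle front at (240,227) and its head end at (238,266). It lies between the fingers.

Run:
```python
from h import *
tool((244,118.5),(238.5,267),.02,.007,-70,-10,.012)
im=cv2.imread('pics/w9.png'); h=cv2.cvtColor(im,cv2.COLOR_BGR2HSV)
for n,p in dict(sp=(243,160),spside=(250,160),shadow=(180,235),hex=(82,230),scr=(247,305),bench=(300,150)).items(): print(n,h[p[1],p[0]])
```

```text
rear [ 0.3799 -0.211 ] yaw -22.3 len 0.1363
t 12.3 j7 1.9 yawY 70.3 -> dx,dy,dz [ -1.2  -7.1 107.4] spin 2.6
sp [102  15  83]
spside [98 12 82]
shadow [105   8  65]
hex [105  19  53]
scr [ 13 140 113]
bench [ 27  18 154]
```

```bash
python3 -m crank '[{"dx":-1,"dy":-7,"dz":30,"spin":2.5,"fingers":100},{"dx":-1,"dy":-7,"dz":65,"spin":2.5,"fingers":100},{"dx":-1,"dy":-7,"dz":90,"spin":2.5,"fingers":100},{"dx":-1,"dy":-7,"dz":107,"spin":2.5,"fingers":100},{"dx":-1,"dy":-7,"dz":107,"spin":2.5,"fingers":100},{"dx":-1,"dy":-7,"dz":107,"spin":2.5,"fingers":255},{"dx":-1,"dy":-7,"dz":107,"spin":2.5,"fingers":255},{"dx":-1,"dy":-7,"dz":107,"spin":2.5,"fingers":255},{"dx":-1,"dy":-7,"dz":107,"spin":2.5,"fingers":255},{"dx":-1,"dy":-7,"dz":107,"spin":2.5,"fingers":255}]'
python3 -m crank '[{"dx":0,"dy":0,"dz":-25,"spin":0,"fingers":255},{"dx":0,"dy":0,"dz":-50,"spin":0,"fingers":255},{"dx":0,"dy":0,"dz":-75,"spin":0,"fingers":255},{"dx":0,"dy":0,"dz":-90,"spin":0,"fingers":255},{"dx":0,"dy":0,"dz":-90,"spin":0,"fingers":255},{"dx":0,"dy":0,"dz":-90,"spin":0,"fingers":255},{"dx":0,"dy":0,"dz":-90,"spin":0,"fingers":255},{"dx":0,"dy":0,"dz":-90,"spin":0,"fingers":255}]'
python3 - <<'E'
from h import *
m,im=look('wrist','w10'); t=bot.sense()['tcp_pos']
g=cv2.cvtColor(im,cv2.COLOR_BGR2GRAY).astype(int)
print('cols at row160',g[160,225:280].tolist()); print('rows',g[95:180,248:256].mean(1).round().astype(int).tolist())
place('spanner',-.010,.10)
E
```

```text
time: 13.12
tcp_pos: [0.4364, -0.2353, 0.0141]
eef_rot: [0.194, 0.981, 0.0, 0.002]
wrist_force: [-0.6, 1.7, 6.6]
gripper_width: 0.186
finger_force: 59.1
time: 13.78
tcp_pos: [0.4335, -0.2341, 0.101]
eef_rot: [0.193, 0.981, 0.0, -0.001]
wrist_force: [-0.4, -0.1, -0.8]
gripper_width: 0.185
finger_force: 59.1
cols at row160 [156, 151, 151, 153, 153, 156, 148, 120, 86, 73, 82, 88, 88, 85, 87, 87, 87, 89, 89, 91, 91, 90, 91, 90, 89, 90, 90, 90, 90, 85, 89, 92, 89, 89, 89, 91, 88, 90, 91, 91, 92, 90, 88, 88, 90, 91, 113, 140, 157, 158, 159, 163, 162, 161, 161]
rows [161, 161, 162, 163, 163, 162, 162, 162, 162, 161, 160, 159, 157, 157, 156, 156, 156, 157, 159, 160, 160, 153, 119, 80, 74, 84, 88, 89, 91, 91, 90, 91, 91, 90, 90, 90, 90, 90, 89, 90, 90, 90, 89, 91, 90, 90, 90, 90, 90, 89, 90, 90, 90, 90, 89, 88, 90, 90, 89, 88, 88, 88, 90, 89, 89, 89, 90, 89, 89, 90, 89, 89, 89, 90, 90, 89, 89, 89, 90, 90, 90, 89, 89, 89, 89]
t 13.8 j7 1.91 yawY 67.7 -> dx,dy,dz [ 88.9 329.    1.1] spin -18.4
```

```bash
cat >> h.py <<'E'
def rear(px,dz,h,xr):
    """tool x (mm) at the TCP, from the rear-top-edge pixel; dz=TCP height above tool underside"""
    s=bot.sense(); m=bot.camera_model('wrist'); r=R.from_quat(s['eef_rot']).as_matrix(); t=s['tcp_pos']
    d=cast(m,px,t[2]-dz+h)[0]-t[:2]; f=-r[:2,0]
    print('s',(xr-1000*d@f).round(1),'lateral',(1000*d@r[:2,1]).round(1))
E
python3 -c "
from h import *
rear((252,119.7),.0141,.02,-70); rear((252,117),.0141,0,-70)"
python3 -m crank '[{"dx":9,"dy":33,"dz":0,"spin":-4,"fingers":255},{"dx":18,"dy":66,"dz":0,"spin":-8,"fingers":255},{"dx":27,"dy":99,"dz":0,"spin":-12,"fingers":255},{"dx":36,"dy":132,"dz":0,"spin":-16,"fingers":255},{"dx":45,"dy":165,"dz":0,"spin":-18.5,"fingers":255},{"dx":55,"dy":203,"dz":0,"spin":-18.5,"fingers":255},{"dx":65,"dy":241,"dz":0,"spin":-18.5,"fingers":255},{"dx":75,"dy":279,"dz":0,"spin":-18.5,"fingers":255},{"dx":83,"dy":308,"dz":0,"spin":-18.5,"fingers":255},{"dx":89,"dy":329,"dz":0,"spin":-18.5,"fingers":255}]' >/dev/null
python3 -m crank '[{"dx":0,"dy":0,"dz":20,"spin":0,"fingers":255},{"dx":0,"dy":0,"dz":40,"spin":0,"fingers":255},{"dx":0,"dy":0,"dz":60,"spin":0,"fingers":255},{"dx":0,"dy":0,"dz":60,"spin":0,"fingers":255},{"dx":0,"dy":0,"dz":60,"spin":0,"fingers":255},{"dx":0,"dy":0,"dz":60,"spin":0,"fingers":255},{"dx":0,"dy":0,"dz":60,"spin":0,"fingers":255},{"dx":0,"dy":0,"dz":60,"spin":0,"fingers":255}]'
python3 -c "
from h import *
place('spanner',-.010,.019)"
```

```text
s -8.3 lateral 1.3
s -7.7 lateral 1.4
time: 15.33
tcp_pos: [0.4784, 0.1034, 0.0434]
eef_rot: [0.034, 0.999, 0.001, 0.001]
wrist_force: [-0.7, 0.3, -1.0]
gripper_width: 0.183
finger_force: 59.2
t 15.3 j7 1.52 yawY 86.1 -> dx,dy,dz [ 2.4  0.3 24.4] spin 0.0
```

```bash
python3 -m crank '[{"dx":0.4,"dy":0,"dz":8,"spin":0,"fingers":255},{"dx":0.4,"dy":0,"dz":15,"spin":0,"fingers":255},{"dx":0.4,"dy":0,"dz":20,"spin":0,"fingers":255},{"dx":0.4,"dy":0,"dz":25,"spin":0,"fingers":255},{"dx":0.4,"dy":0,"dz":25,"spin":0,"fingers":255},{"dx":0.4,"dy":0,"dz":25,"spin":0,"fingers":255},{"dx":0.4,"dy":0,"dz":25,"spin":0,"fingers":255},{"dx":0.4,"dy":0,"dz":25,"spin":0,"fingers":255}]'
python3 -c "
from h import *
place('spanner',-.008,.019)"
```

```text
time: 16.0
tcp_pos: [0.4764, 0.1034, 0.019]
eef_rot: [0.034, 0.999, 0.001, -0.002]
wrist_force: [-7.3, -1.6, 22.8]
gripper_width: 0.185
finger_force: 61.9
t 16.0 j7 1.56 yawY 86.2 -> dx,dy,dz [-1.7  0.5  0. ] spin 0.1
```

```bash
python3 -m crank '[{"dx":0,"dy":0,"dz":0,"spin":0,"fingers":140},{"dx":0,"dy":0,"dz":0,"spin":0,"fingers":140},{"dx":0,"dy":0,"dz":0,"spin":0,"fingers":140},{"dx":0,"dy":0,"dz":0,"spin":0,"fingers":140},{"dx":0,"dy":0,"dz":-25,"spin":0,"fingers":140},{"dx":0,"dy":0,"dz":-55,"spin":0,"fingers":140},{"dx":10,"dy":0,"dz":-90,"spin":0,"fingers":140},{"dx":25,"dy":0,"dz":-130,"spin":0,"fingers":100},{"dx":30,"dy":0,"dz":-150,"spin":0,"fingers":100},{"dx":30,"dy":0,"dz":-150,"spin":0,"fingers":100}]'
python3 - <<'E'
from h import *
m,im=look('wrist'); cv2.imwrite('pics/w11.png',im[60:320,100:420].repeat(2,0).repeat(2,1))
A=tf(O,YAW)
for n,py in(('spanner',-.094),('tkey',-.028)):
  for x,z in((-.07 if n[0]=='s' else -.066,.025),(.026 if n[0]=='s' else .022,.025),(.066,.012)): print(n,x,(proj(m,[*(O+A@[x,py]),z])[0]-[100,60])*2)
E
```

```text
time: 16.83
tcp_pos: [0.4493, 0.1067, 0.1714]
eef_rot: [0.033, 0.999, 0.003, 0.003]
wrist_force: [-0.2, -1.1, 0.5]
gripper_width: 0.608
finger_force: 0.0
spanner -0.07 [295.54054204 166.42974809]
spanner 0.026 [295.6798734  352.82345842]
spanner 0.066 [295.79159701 409.45135448]
tkey -0.066 [433.7630975  175.00285695]
tkey 0.022 [423.46497252 345.54828689]
tkey 0.066 [414.35634838 409.24985776]
```

View pics/w11.png

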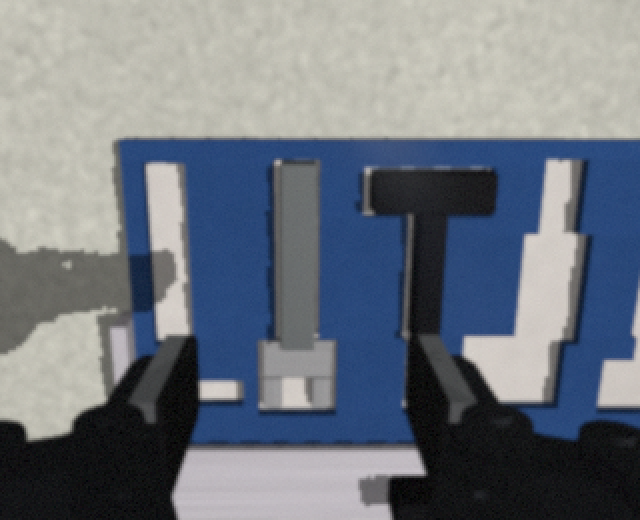

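The spanner and the tkey both lie inside their outlines: the spanner handle at crop (275-320, 160-348) with its head to row 410, and the tkey crossbar at (364-496, 168-215). The scraper is next.

```bash
python3 -c "
from h import *
go([.578,-.256,.14],98.9)"
```

```text
t 16.9 j7 1.27 yawY 86.2 -> dx,dy,dz [-153.  -353.3   28.4] spin -12.7
```

```bash
python3 -m crank '[{"dx":-15,"dy":-35,"dz":0,"spin":-5,"fingers":100},{"dx":-30,"dy":-70,"dz":0,"spin":-10,"fingers":100},{"dx":-45,"dy":-105,"dz":0,"spin":-12.5,"fingers":100},{"dx":-60,"dy":-140,"dz":0,"spin":-12.5,"fingers":100},{"dx":-76,"dy":-176,"dz":0,"spin":-12.5,"fingers":100},{"dx":-92,"dy":-212,"dz":0,"spin":-12.5,"fingers":100},{"dx":-108,"dy":-248,"dz":0,"spin":-12.5,"fingers":100},{"dx":-124,"dy":-284,"dz":0,"spin":-12.5,"fingers":100},{"dx":-140,"dy":-320,"dz":0,"spin":-12.5,"fingers":100},{"dx":-153,"dy":-353,"dz":0,"spin":-12.5,"fingers":100}]' >/dev/null
python3 -m crank '[{"dx":0,"dy":0,"dz":30,"spin":0,"fingers":100},{"dx":0,"dy":0,"dz":30,"spin":0,"fingers":100},{"dx":0,"dy":0,"dz":30,"spin":0,"fingers":100},{"dx":0,"dy":0,"dz":30,"spin":0,"fingers":100},{"dx":0,"dy":0,"dz":30,"spin":0,"fingers":100},{"dx":0,"dy":0,"dz":30,"spin":0,"fingers":100}]'
python3 - <<'E'
from h import *
m,im=look('wrist','w12')
k=mask(im,(5,90,50),(22,255,255)); k=cv2.morphologyEx(k,cv2.MORPH_OPEN,np.ones((3,3)))
cs=sorted(cv2.findContours(k,0,cv2.CHAIN_APPROX_NONE)[0],key=cv2.contourArea)[::-1]
for c in cs[:2]: print(cv2.boundingRect(c),cv2.contourArea(c))
c,y,s,b=rect(m,k,.022); print(c,y,s)
print(cv2.boxPoints(cv2.minAreaRect(cs[0])).round(1).tolist())
y=y if abs(y)<90 else y-180; u=np.array([np.cos(np.radians(y)),np.sin(np.radians(y))])
go([*(c+u*.015),.012],90+y)
E
```

```text
time: 18.22
tcp_pos: [0.577, -0.2561, 0.138]
eef_rot: [-0.077, 0.997, -0.0, 0.001]
wrist_force: [0.5, 0.8, 0.0]
gripper_width: 0.608
finger_force: 0.0
(226, 119, 29, 101) 2532.0
(405, 378, 9, 6) 21.5
[ 0.5655608 -0.2658763] 10.16811 [np.float32(0.023059897), np.float32(0.08903037)]
[[225.5, 119.0999984741211], [252.60000610351562, 118.4000015258789], [254.89999389648438, 218.8000030517578], [227.8000030517578, 219.39999389648438]]
t 18.3 j7 2.42 yawY 98.8 -> dx,dy,dz [ -2.   -7.4 126.2] spin -1.4
```

```bash
python3 -m crank '[{"dx":-2,"dy":-7,"dz":35,"spin":-1.3,"fingers":100},{"dx":-2,"dy":-7,"dz":75,"spin":-1.3,"fingers":100},{"dx":-2,"dy":-7,"dz":105,"spin":-1.3,"fingers":100},{"dx":-2,"dy":-7,"dz":125,"spin":-1.3,"fingers":100},{"dx":-2,"dy":-7,"dz":125,"spin":-1.3,"fingers":100},{"dx":-2,"dy":-7,"dz":125,"spin":-1.3,"fingers":255},{"dx":-2,"dy":-7,"dz":125,"spin":-1.3,"fingers":255},{"dx":-2,"dy":-7,"dz":125,"spin":-1.3,"fingers":255},{"dx":-2,"dy":-7,"dz":125,"spin":-1.3,"fingers":255},{"dx":-2,"dy":-7,"dz":125,"spin":-1.3,"fingers":255}]'
python3 -m crank '[{"dx":0,"dy":0,"dz":-25,"spin":0,"fingers":255},{"dx":0,"dy":0,"dz":-50,"spin":0,"fingers":255},{"dx":0,"dy":0,"dz":-75,"spin":0,"fingers":255},{"dx":0,"dy":0,"dz":-90,"spin":0,"fingers":255},{"dx":0,"dy":0,"dz":-90,"spin":0,"fingers":255},{"dx":0,"dy":0,"dz":-90,"spin":0,"fingers":255},{"dx":0,"dy":0,"dz":-90,"spin":0,"fingers":255},{"dx":0,"dy":0,"dz":-90,"spin":0,"fingers":255}]'
python3 - <<'E'
from h import *
m,im=look('wrist','w13')
k=mask(im,(5,90,40),(22,255,255)); c=max(cv2.findContours(k,0,1)[0],key=cv2.contourArea); print(cv2.boundingRect(c)); r=cv2.boundingRect(c); cx=r[0]+r[2]//2
h=cv2.cvtColor(im,cv2.COLOR_BGR2HSV); print(h[r[1]-3:r[1]+14,cx-3:cx+3].mean(1).round().astype(int).tolist())
place('scraper',-.010,.10)
E
```

```text
time: 19.1
tcp_pos: [0.5811, -0.2647, 0.015]
eef_rot: [-0.087, 0.996, -0.001, 0.002]
wrist_force: [-1.2, 0.6, 7.3]
gripper_width: 0.259
finger_force: 60.5
time: 19.77
tcp_pos: [0.5778, -0.2626, 0.1002]
eef_rot: [-0.087, 0.996, 0.001, -0.002]
wrist_force: [-0.2, 0.5, -1.8]
gripper_width: 0.251
finger_force: 59.6
(225, 122, 52, 178)
[[27, 18, 158], [21, 27, 131], [16, 53, 90], [13, 119, 73], [12, 140, 94], [13, 140, 114], [13, 141, 124], [13, 139, 130], [13, 141, 132], [13, 140, 133], [13, 141, 133], [13, 140, 133], [13, 139, 133], [13, 139, 134], [13, 140, 134], [13, 142, 133], [13, 141, 134]]
t 19.8 j7 2.47 yawY 100.0 -> dx,dy,dz [-10.  567.1   1.2] spin 13.9
```

```bash
python3 -c "
from h import *
rear((251,123.5),.015,.022,-70); rear((251,120.8),.015,0,-70)"
python3 -m crank '[{"dx":0,"dy":40,"dz":0,"spin":5,"fingers":255},{"dx":-1,"dy":80,"dz":0,"spin":10,"fingers":255},{"dx":-2,"dy":120,"dz":0,"spin":14,"fingers":255},{"dx":-3,"dy":160,"dz":0,"spin":14,"fingers":255},{"dx":-4,"dy":200,"dz":0,"spin":14,"fingers":255},{"dx":-5,"dy":240,"dz":0,"spin":14,"fingers":255},{"dx":-6,"dy":280,"dz":0,"spin":14,"fingers":255},{"dx":-7,"dy":320,"dz":0,"spin":14,"fingers":255},{"dx":-8,"dy":360,"dz":0,"spin":14,"fingers":255},{"dx":-9,"dy":390,"dz":0,"spin":14,"fingers":255}]'
python3 -m crank '[{"dx":0,"dy":0,"dz":0,"spin":0,"fingers":255},{"dx":0,"dy":0,"dz":0,"spin":0,"fingers":255},{"dx":0,"dy":0,"dz":0,"spin":0,"fingers":255},{"dx":0,"dy":0,"dz":0,"spin":0,"fingers":255},{"dx":0,"dy":0,"dz":0,"spin":0,"fingers":255}]'
python3 -c "
from h import *
place('scraper',-.010,.10)"
```

```text
s -10.4 lateral 1.1
s -10.1 lateral 1.2
time: 20.65
tcp_pos: [0.5185, 0.1262, 0.1011]
eef_rot: [0.033, 0.999, 0.0, -0.001]
wrist_force: [0.8, 0.4, -0.2]
gripper_width: 0.258
finger_force: 59.6
time: 21.07
tcp_pos: [0.5205, 0.1195, 0.1021]
eef_rot: [0.037, 0.999, -0.001, -0.0]
wrist_force: [0.1, 1.1, -1.5]
gripper_width: 0.26
finger_force: 59.6
t 21.1 j7 1.55 yawY 85.8 -> dx,dy,dz [ 44.3 175.1   1.9] spin -0.3
```

```bash
python3 -m crank '[{"dx":8,"dy":35,"dz":0,"spin":-0.3,"fingers":255},{"dx":17,"dy":70,"dz":0,"spin":-0.3,"fingers":255},{"dx":26,"dy":105,"dz":0,"spin":-0.3,"fingers":255},{"dx":35,"dy":140,"dz":0,"spin":-0.3,"fingers":255},{"dx":44,"dy":175,"dz":20,"spin":-0.3,"fingers":255},{"dx":44,"dy":175,"dz":40,"spin":-0.3,"fingers":255},{"dx":44,"dy":175,"dz":60,"spin":-0.3,"fingers":255},{"dx":44,"dy":175,"dz":60,"spin":-0.3,"fingers":255},{"dx":44,"dy":175,"dz":60,"spin":-0.3,"fingers":255},{"dx":44,"dy":175,"dz":60,"spin":-0.3,"fingers":255}]' >/dev/null
python3 -m crank '[{"dx":0,"dy":0,"dz":0,"spin":0,"fingers":255},{"dx":0,"dy":0,"dz":0,"spin":0,"fingers":255},{"dx":0,"dy":0,"dz":0,"spin":0,"fingers":255},{"dx":0,"dy":0,"dz":0,"spin":0,"fingers":255}]'
python3 -c "
from h import *
place('scraper',-.0102,.020)"
```

```text
time: 22.23
tcp_pos: [0.4894, 0.2998, 0.0431]
eef_rot: [0.033, 0.999, 0.001, 0.0]
wrist_force: [0.4, 0.7, -1.7]
gripper_width: 0.258
finger_force: 59.6
t 22.2 j7 1.31 yawY 86.3 -> dx,dy,dz [ 0.1 -2.4 23.1] spin 0.2
```

```bash
python3 -m crank '[{"dx":0,"dy":-2.4,"dz":6,"spin":0.2,"fingers":255},{"dx":0,"dy":-2.4,"dz":12,"spin":0.2,"fingers":255},{"dx":0,"dy":-2.4,"dz":16,"spin":0.2,"fingers":255},{"dx":0,"dy":-2.4,"dz":20,"spin":0.2,"fingers":255},{"dx":0,"dy":-2.4,"dz":23,"spin":0.2,"fingers":255},{"dx":0,"dy":-2.4,"dz":23,"spin":0.2,"fingers":255},{"dx":0,"dy":-2.4,"dz":23,"spin":0.2,"fingers":255},{"dx":0,"dy":-2.4,"dz":23,"spin":0.2,"fingers":255},{"dx":0,"dy":-2.4,"dz":23,"spin":0.2,"fingers":255}]'
python3 -c "
from h import *
place('scraper',-.0102,.020)"
```

```text
time: 22.98
tcp_pos: [0.4881, 0.297, 0.02]
eef_rot: [0.034, 0.999, -0.0, -0.001]
wrist_force: [-3.9, -1.9, 7.4]
gripper_width: 0.258
finger_force: 60.7
t 23.0 j7 1.33 yawY 86.1 -> dx,dy,dz [-1.   0.6 -0. ] spin -0.0
```

```bash
python3 -m crank '[{"dx":0,"dy":0,"dz":0,"spin":0,"fingers":140},{"dx":0,"dy":0,"dz":0,"spin":0,"fingers":140},{"dx":0,"dy":0,"dz":0,"spin":0,"fingers":140},{"dx":0,"dy":0,"dz":0,"spin":0,"fingers":140},{"dx":0,"dy":0,"dz":-25,"spin":0,"fingers":140},{"dx":0,"dy":0,"dz":-55,"spin":0,"fingers":140},{"dx":10,"dy":-10,"dz":-90,"spin":0,"fingers":140},{"dx":25,"dy":-40,"dz":-120,"spin":0,"fingers":100},{"dx":30,"dy":-80,"dz":-140,"spin":0,"fingers":100},{"dx":30,"dy":-120,"dz":-140,"spin":0,"fingers":100}]'
python3 -m crank '[{"dx":0,"dy":0,"dz":0,"spin":0,"fingers":100},{"dx":0,"dy":0,"dz":0,"spin":0,"fingers":100},{"dx":0,"dy":0,"dz":0,"spin":0,"fingers":100},{"dx":0,"dy":0,"dz":0,"spin":0,"fingers":100}]' >/dev/null
python3 - <<'E'
from h import *
m,im=look('wrist','w14')
k=mask(im,(5,90,50),(22,255,255)); c,y,s,b=rect(m,k,.027); A=tf(O,YAW); print((A.T@(c-O)*1000).round(1),'expect -25,100',y-YAW,s)
d=np.array([np.cos(np.radians(-15.4)),np.sin(np.radians(-15.4))]); p=np.array([.3818,-.3592])+.058*d; print(p)
go([*p,.14],74.6)
E
```

```text
time: 23.82
tcp_pos: [0.4526, 0.1857, 0.1622]
eef_rot: [0.032, 0.999, 0.002, 0.003]
wrist_force: [1.2, -1.5, 1.0]
gripper_width: 0.609
finger_force: 0.0
[-27.1  96.8] expect -25,100 0.1814096 [np.float32(0.029211959), np.float32(0.09051473)]
[ 0.43771753 -0.37460225]
t 24.2 j7 1.25 yawY 86.2 -> dx,dy,dz [ -23.9 -559.3   19.1] spin 11.6
```

```bash
python3 -m crank '[{"dx":-2,"dy":-40,"dz":0,"spin":5,"fingers":100},{"dx":-4,"dy":-80,"dz":0,"spin":11.6,"fingers":100},{"dx":-6,"dy":-120,"dz":0,"spin":11.6,"fingers":100},{"dx":-8,"dy":-160,"dz":0,"spin":11.6,"fingers":100},{"dx":-10,"dy":-200,"dz":0,"spin":11.6,"fingers":100},{"dx":-12,"dy":-240,"dz":0,"spin":11.6,"fingers":100},{"dx":-14,"dy":-280,"dz":0,"spin":11.6,"fingers":100},{"dx":-16,"dy":-320,"dz":0,"spin":11.6,"fingers":100},{"dx":-18,"dy":-360,"dz":0,"spin":11.6,"fingers":100},{"dx":-20,"dy":-390,"dz":0,"spin":11.6,"fingers":100}]' >/dev/null
python3 -m crank '[{"dx":0,"dy":0,"dz":0,"spin":0,"fingers":100},{"dx":0,"dy":0,"dz":0,"spin":0,"fingers":100},{"dx":0,"dy":0,"dz":0,"spin":0,"fingers":100},{"dx":0,"dy":0,"dz":0,"spin":0,"fingers":100},{"dx":0,"dy":0,"dz":0,"spin":0,"fingers":100}]' >/dev/null
python3 -c "
from h import *
go([.4377,-.3746,.14],74.6)"
```

```text
t 25.4 j7 1.96 yawY 74.7 -> dx,dy,dz [ -38.  -166.    18.5] spin 0.1
```

```bash
python3 -m crank '[{"dx":-8,"dy":-35,"dz":4,"spin":0,"fingers":100},{"dx":-16,"dy":-70,"dz":8,"spin":0,"fingers":100},{"dx":-24,"dy":-105,"dz":12,"spin":0,"fingers":100},{"dx":-32,"dy":-140,"dz":18,"spin":0,"fingers":100},{"dx":-38,"dy":-166,"dz":18,"spin":0,"fingers":100},{"dx":-38,"dy":-166,"dz":18,"spin":0,"fingers":100},{"dx":-38,"dy":-166,"dz":18,"spin":0,"fingers":100},{"dx":-38,"dy":-166,"dz":18,"spin":0,"fingers":100},{"dx":-38,"dy":-166,"dz":18,"spin":0,"fingers":100},{"dx":-38,"dy":-166,"dz":18,"spin":0,"fingers":100}]'
python3 - <<'E'
from h import *
look('wrist','w15')
E
```

```text
time: 26.28
tcp_pos: [0.4376, -0.3744, 0.1408]
eef_rot: [0.133, 0.991, 0.001, 0.0]
wrist_force: [-0.7, 0.2, 0.6]
gripper_width: 0.611
finger_force: 0.0
```

View pics/w15.png

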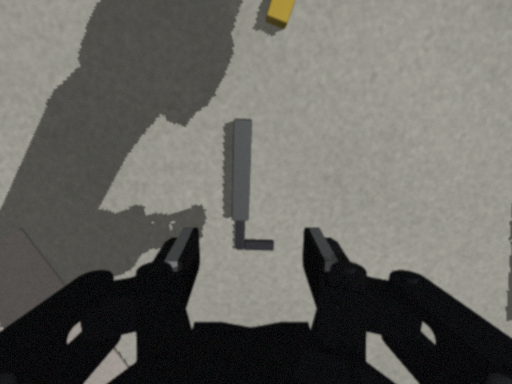

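The hexkey's handle rear is at (243,119), its handle front at (240.5,221), and its bent end at (240-273,245).

```bash
python3 -c "
from h import *
tool((243,119.5),(240.5,220.5),.02,.02,-68,-10,.013)
tool((243,119.5),(239,250),.02,.007,-68,-10,.013)"
```

```text
rear [ 0.3809 -0.365 ] yaw -17.2 len 0.0914
t 26.3 j7 2.36 yawY 74.7 -> dx,dy,dz [ -0.8  -7.5 127.9] spin 1.8
rear [ 0.3809 -0.365 ] yaw -17.6 len 0.1279
t 26.3 j7 2.36 yawY 74.7 -> dx,dy,dz [ -0.8  -8.  127.9] spin 2.3
```

```bash
python3 -m crank '[{"dx":-1,"dy":-8,"dz":35,"spin":2,"fingers":100},{"dx":-1,"dy":-8,"dz":75,"spin":2,"fingers":100},{"dx":-1,"dy":-8,"dz":105,"spin":2,"fingers":100},{"dx":-1,"dy":-8,"dz":127,"spin":2,"fingers":100},{"dx":-1,"dy":-8,"dz":127,"spin":2,"fingers":100},{"dx":-1,"dy":-8,"dz":127,"spin":2,"fingers":255},{"dx":-1,"dy":-8,"dz":127,"spin":2,"fingers":255},{"dx":-1,"dy":-8,"dz":127,"spin":2,"fingers":255},{"dx":-1,"dy":-8,"dz":127,"spin":2,"fingers":255},{"dx":-1,"dy":-8,"dz":127,"spin":2,"fingers":255}]'
python3 -m crank '[{"dx":0,"dy":0,"dz":-25,"spin":0,"fingers":255},{"dx":0,"dy":0,"dz":-50,"spin":0,"fingers":255},{"dx":0,"dy":0,"dz":-75,"spin":0,"fingers":255},{"dx":0,"dy":0,"dz":-90,"spin":0,"fingers":255},{"dx":0,"dy":0,"dz":-90,"spin":0,"fingers":255},{"dx":0,"dy":0,"dz":-90,"spin":0,"fingers":255},{"dx":0,"dy":0,"dz":-90,"spin":0,"fingers":255},{"dx":0,"dy":0,"dz":-90,"spin":0,"fingers":255}]'
python3 - <<'E'
from h import *
m,im=look('wrist','w16')
g=cv2.cvtColor(im,cv2.COLOR_BGR2GRAY).astype(int)
print('cols',g[160,225:280].tolist()); print('rows',g[105:140,248:256].mean(1).round().astype(int).tolist())
rear((252,119.7),.014,.02,-68); place('hexkey',-.010,.10)
E
```

```text
time: 27.17
tcp_pos: [0.4368, -0.3859, 0.0164]
eef_rot: [0.152, 0.988, -0.001, 0.002]
wrist_force: [-1.1, 1.9, 6.2]
gripper_width: 0.155
finger_force: 59.0
time: 27.83
tcp_pos: [0.4343, -0.3837, 0.1023]
eef_rot: [0.152, 0.988, 0.001, -0.001]
wrist_force: [0.9, -0.6, -0.5]
gripper_width: 0.157
finger_force: 58.9
cols [170, 168, 169, 168, 170, 171, 172, 166, 143, 107, 84, 89, 93, 96, 99, 94, 97, 96, 96, 96, 97, 98, 97, 97, 98, 96, 100, 98, 99, 99, 98, 100, 97, 98, 99, 99, 98, 99, 98, 98, 100, 97, 109, 149, 171, 176, 177, 179, 178, 177, 178, 177, 175, 174, 172]
rows [168, 168, 168, 168, 167, 168, 169, 170, 172, 172, 173, 174, 175, 174, 173, 168, 146, 101, 58, 47, 50, 52, 53, 54, 54, 54, 55, 56, 59, 70, 82, 90, 93, 97, 99]
s -6.4 lateral 1.4
t 27.9 j7 2.38 yawY 72.5 -> dx,dy,dz [ 91.3 413.6   3. ] spin -13.6
```

```bash
python3 -c "
from h import *
rear((252,134),.0164,.02,-68);rear((252,121.7),.0164,0,-68)"; python3 -c "
import cv2;im=cv2.imread('pics/w16.png');cv2.imwrite('pics/w16c.png',cv2.resize(im[90:340,150:350],None,fx=2.3,fy=2.3))"
```

```text
s -12.8 lateral 1.4
s -8.1 lateral 1.5
```

View pics/w16c.png

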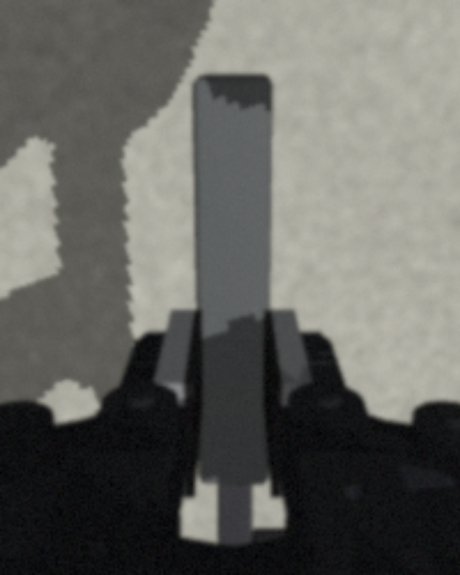

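The dark patch at the hexkey's rear (crop 200-270, 75-110) is a shadow and not a tilt. The tool is held level and straight, at about tool x = -8 mm.

```bash
python3 -m crank '[{"dx":8,"dy":36,"dz":0,"spin":-5,"fingers":255},{"dx":16,"dy":72,"dz":0,"spin":-10,"fingers":255},{"dx":24,"dy":108,"dz":0,"spin":-13.6,"fingers":255},{"dx":32,"dy":144,"dz":0,"spin":-13.6,"fingers":255},{"dx":40,"dy":180,"dz":0,"spin":-13.6,"fingers":255},{"dx":48,"dy":216,"dz":0,"spin":-13.6,"fingers":255},{"dx":56,"dy":252,"dz":0,"spin":-13.6,"fingers":255},{"dx":64,"dy":290,"dz":0,"spin":-13.6,"fingers":255},{"dx":72,"dy":328,"dz":0,"spin":-13.6,"fingers":255},{"dx":80,"dy":363,"dz":0,"spin":-13.6,"fingers":255}]' >/dev/null
python3 -m crank '[{"dx":0,"dy":0,"dz":0,"spin":0,"fingers":255},{"dx":0,"dy":0,"dz":0,"spin":0,"fingers":255},{"dx":0,"dy":0,"dz":0,"spin":0,"fingers":255},{"dx":0,"dy":0,"dz":0,"spin":0,"fingers":255},{"dx":0,"dy":0,"dz":0,"spin":0,"fingers":255}]'
python3 -c "
from h import *
place('hexkey',-.0083,.0215)"
```

```text
time: 29.13
tcp_pos: [0.4677, -0.0167, 0.1038]
eef_rot: [0.036, 0.999, -0.0, -0.0]
wrist_force: [0.6, -0.1, -1.2]
gripper_width: 0.156
finger_force: 59.0
t 29.1 j7 1.79 yawY 85.9 -> dx,dy,dz [-1.8 54.9 82.3] spin -0.2
```

```bash
python3 -m crank '[{"dx":-1,"dy":27,"dz":0,"spin":-0.2,"fingers":255},{"dx":-2,"dy":55,"dz":15,"spin":-0.2,"fingers":255},{"dx":-2,"dy":55,"dz":35,"spin":-0.2,"fingers":255},{"dx":-2,"dy":55,"dz":55,"spin":-0.2,"fingers":255},{"dx":-2,"dy":55,"dz":60,"spin":-0.2,"fingers":255},{"dx":-2,"dy":55,"dz":60,"spin":-0.2,"fingers":255},{"dx":-2,"dy":55,"dz":60,"spin":-0.2,"fingers":255},{"dx":-2,"dy":55,"dz":60,"spin":-0.2,"fingers":255},{"dx":-2,"dy":55,"dz":60,"spin":-0.2,"fingers":255},{"dx":-2,"dy":55,"dz":60,"spin":-0.2,"fingers":255}]'
python3 -c "
from h import *
place('hexkey',-.0083,.0215)"
```

```text
time: 29.97
tcp_pos: [0.4748, 0.0399, 0.045]
eef_rot: [0.033, 0.999, 0.0, 0.001]
wrist_force: [-0.4, 0.5, -0.7]
gripper_width: 0.157
finger_force: 59.0
t 30.0 j7 1.8 yawY 86.2 -> dx,dy,dz [ 1.4 -2.1 23.5] spin 0.1
```

```bash
python3 -m crank '[{"dx":1,"dy":-2,"dz":6,"spin":0,"fingers":255},{"dx":1,"dy":-2,"dz":12,"spin":0,"fingers":255},{"dx":1,"dy":-2,"dz":16,"spin":0,"fingers":255},{"dx":1,"dy":-2,"dz":20,"spin":0,"fingers":255},{"dx":1,"dy":-2,"dz":23,"spin":0,"fingers":255},{"dx":1,"dy":-2,"dz":23,"spin":0,"fingers":255},{"dx":1,"dy":-2,"dz":23,"spin":0,"fingers":255},{"dx":1,"dy":-2,"dz":23,"spin":0,"fingers":255},{"dx":1,"dy":-2,"dz":23,"spin":0,"fingers":255}]'
python3 -c "
from h import *
place('hexkey',-.0083,.0215)"
```

```text
time: 30.72
tcp_pos: [0.4722, 0.0382, 0.0213]
eef_rot: [0.033, 0.999, 0.0, -0.001]
wrist_force: [-2.8, -0.2, 7.5]
gripper_width: 0.155
finger_force: 60.1
t 30.7 j7 1.84 yawY 86.3 -> dx,dy,dz [-1.1 -0.2 -0.2] spin 0.2
```

```bash
python3 -m crank '[{"dx":0,"dy":0,"dz":0,"spin":0,"fingers":140},{"dx":0,"dy":0,"dz":0,"spin":0,"fingers":140},{"dx":0,"dy":0,"dz":0,"spin":0,"fingers":140},{"dx":0,"dy":0,"dz":0,"spin":0,"fingers":140},{"dx":0,"dy":0,"dz":-30,"spin":0,"fingers":140},{"dx":5,"dy":20,"dz":-65,"spin":0,"fingers":140},{"dx":10,"dy":45,"dz":-95,"spin":0,"fingers":140},{"dx":15,"dy":75,"dz":-120,"spin":0,"fingers":140},{"dx":20,"dy":105,"dz":-145,"spin":0,"fingers":140},{"dx":20,"dy":135,"dz":-165,"spin":0,"fingers":140}]' >/dev/null
python3 -m crank '[{"dx":0,"dy":0,"dz":-5,"spin":0,"fingers":0},{"dx":0,"dy":0,"dz":-5,"spin":0,"fingers":0},{"dx":0,"dy":0,"dz":-5,"spin":0,"fingers":0},{"dx":0,"dy":0,"dz":-5,"spin":0,"fingers":0},{"dx":0,"dy":0,"dz":-5,"spin":0,"fingers":0}]'
python3 - <<'E'
from h import *
m,im=look('wrist'); cv2.imwrite('pics/w17.png',cv2.resize(im[80:330,90:420],None,fx=2.4,fy=2.4))
go([*(O+tf(O,YAW)@[.127,-.022]),.10],90+YAW)
E
```

```text
time: 31.97
tcp_pos: [0.4608, 0.1721, 0.1898]
eef_rot: [0.034, 0.999, -0.001, -0.001]
wrist_force: [-0.4, -0.2, -0.7]
gripper_width: 1.0
finger_force: 0.0
t 32.0 j7 1.27 yawY 86.1 -> dx,dy,dz [-157.     5.    89.6] spin 0.0
```

View pics/w17.png

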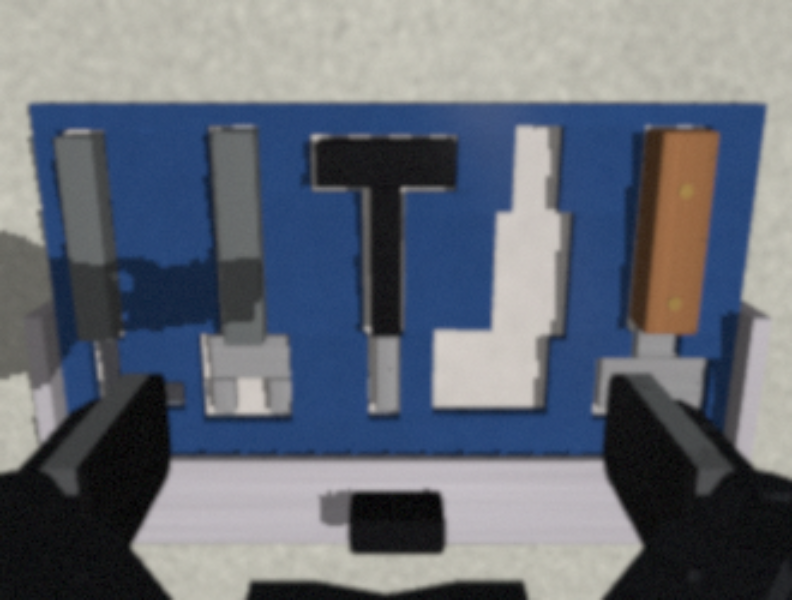

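All four tools lie in their outlines: hexkey, spanner, tkey and scraper, left to right at crop columns 85, 237, 385 and 675. The caliper pocket is empty. The bar's block is at (397,521). I'll close the fingers and come down behind the block.

```bash
python3 -m crank '[{"dx":-35,"dy":1,"dz":0,"spin":0,"fingers":255},{"dx":-70,"dy":2,"dz":0,"spin":0,"fingers":255},{"dx":-105,"dy":3,"dz":0,"spin":0,"fingers":255},{"dx":-140,"dy":4,"dz":20,"spin":0,"fingers":255},{"dx":-172,"dy":5,"dz":50,"spin":0,"fingers":255},{"dx":-172,"dy":5,"dz":80,"spin":0,"fingers":255},{"dx":-172,"dy":5,"dz":90,"spin":0,"fingers":255},{"dx":-172,"dy":5,"dz":90,"spin":0,"fingers":255},{"dx":-172,"dy":5,"dz":90,"spin":0,"fingers":255},{"dx":-172,"dy":5,"dz":90,"spin":0,"fingers":255}]' 
python3 -c "
from h import *
go([*(O+tf(O,YAW)@[.142,-.022]),.034],90+YAW)"
```

```text
time: 32.85
tcp_pos: [0.634, 0.1679, 0.1027]
eef_rot: [0.033, 0.999, 0.0, 0.001]
wrist_force: [-0.8, -0.2, 0.2]
gripper_width: 0.0
finger_force: 0.0
t 32.9 j7 1.61 yawY 86.3 -> dx,dy,dz [ 1.3 -2.7 68.6] spin 0.2
```

```bash
python3 -m crank '[{"dx":0,"dy":-3,"dz":30,"spin":0,"fingers":255},{"dx":0,"dy":-3,"dz":55,"spin":0,"fingers":255},{"dx":0,"dy":-3,"dz":67,"spin":0,"fingers":255},{"dx":0,"dy":-3,"dz":67,"spin":0,"fingers":255},{"dx":0,"dy":-3,"dz":67,"spin":0,"fingers":255},{"dx":0,"dy":-3,"dz":67,"spin":0,"fingers":255}]' | grep -E 'tcp|wrist'
python3 -m crank '[{"dx":10,"dy":0,"dz":0,"spin":0,"fingers":255},{"dx":20,"dy":0,"dz":0,"spin":0,"fingers":255},{"dx":30,"dy":0,"dz":0,"spin":0,"fingers":255},{"dx":40,"dy":0,"dz":0,"spin":0,"fingers":255},{"dx":50,"dy":0,"dz":0,"spin":0,"fingers":255},{"dx":58,"dy":0,"dz":0,"spin":0,"fingers":255},{"dx":65,"dy":0,"dz":0,"spin":0,"fingers":255},{"dx":65,"dy":0,"dz":0,"spin":0,"fingers":255},{"dx":65,"dy":0,"dz":0,"spin":0,"fingers":255}]'
```

```text
tcp_pos: [0.6349, 0.1655, 0.0363]
wrist_force: [0.9, 0.4, -0.2]
time: 34.1
tcp_pos: [0.566, 0.1695, 0.0331]
eef_rot: [0.032, 0.999, -0.0, -0.002]
wrist_force: [-0.4, 0.6, -0.1]
gripper_width: -0.0
finger_force: 0.0
```

```bash
python3 -m crank '[{"dx":3,"dy":0,"dz":0,"spin":0,"fingers":255},{"dx":6,"dy":0,"dz":0,"spin":0,"fingers":255},{"dx":6,"dy":0,"dz":0,"spin":0,"fingers":255},{"dx":6,"dy":0,"dz":0,"spin":0,"fingers":255}]'| grep -E 'tcp|wrist'
python3 -m crank '[{"dx":3,"dy":0,"dz":0,"spin":0,"fingers":255},{"dx":5,"dy":0,"dz":0,"spin":0,"fingers":255},{"dx":5,"dy":0,"dz":0,"spin":0,"fingers":255},{"dx":5,"dy":0,"dz":0,"spin":0,"fingers":255}]'| grep -E 'tcp|wrist'
```

```text
tcp_pos: [0.5632, 0.1694, 0.0338]
wrist_force: [5.0, 0.9, -3.1]
tcp_pos: [0.5632, 0.1692, 0.0349]
wrist_force: [12.1, -0.9, -9.3]
```

The bar is at its locked stop: it stopped at the expected position and the force is rising. I'll back off and take a last look.

```bash
python3 -m crank '[{"dx":-15,"dy":0,"dz":0,"spin":0,"fingers":255},{"dx":-25,"dy":0,"dz":-10,"spin":0,"fingers":255},{"dx":-25,"dy":0,"dz":-50,"spin":0,"fingers":255},{"dx":-25,"dy":0,"dz":-90,"spin":0,"fingers":255},{"dx":15,"dy":0,"dz":-130,"spin":0,"fingers":255},{"dx":50,"dy":0,"dz":-170,"spin":0,"fingers":160},{"dx":85,"dy":0,"dz":-190,"spin":0,"fingers":60},{"dx":115,"dy":0,"dz":-190,"spin":0,"fingers":0},{"dx":115,"dy":0,"dz":-190,"spin":0,"fingers":0},{"dx":115,"dy":0,"dz":-190,"spin":0,"fingers":0}]'
python3 -m crank '[{"dx":0,"dy":0,"dz":0,"spin":0,"fingers":0},{"dx":0,"dy":0,"dz":0,"spin":0,"fingers":0},{"dx":0,"dy":0,"dz":0,"spin":0,"fingers":0},{"dx":0,"dy":0,"dz":0,"spin":0,"fingers":0}]' >/dev/null
python3 - <<'E'
from h import *
m,im=look('wrist'); cv2.imwrite('pics/w18.png',cv2.resize(im[60:330,90:420],None,fx=2.2,fy=2.2))
A=tf(O,YAW); print((proj(m,[[*(O+A@[.029,.05]),.023],[*(O+A@[.075,.05]),.023]])-[90,60])*2.2)
E
```

```text
time: 35.6
tcp_pos: [0.4378, 0.1789, 0.2234]
eef_rot: [0.029, 1.0, 0.002, -0.004]
wrist_force: [0.7, -0.0, -1.3]
gripper_width: 0.71
finger_force: 0.0
[[486.83298374 371.83899697]
 [482.58699717 446.67712979]]
```

View pics/w18.png

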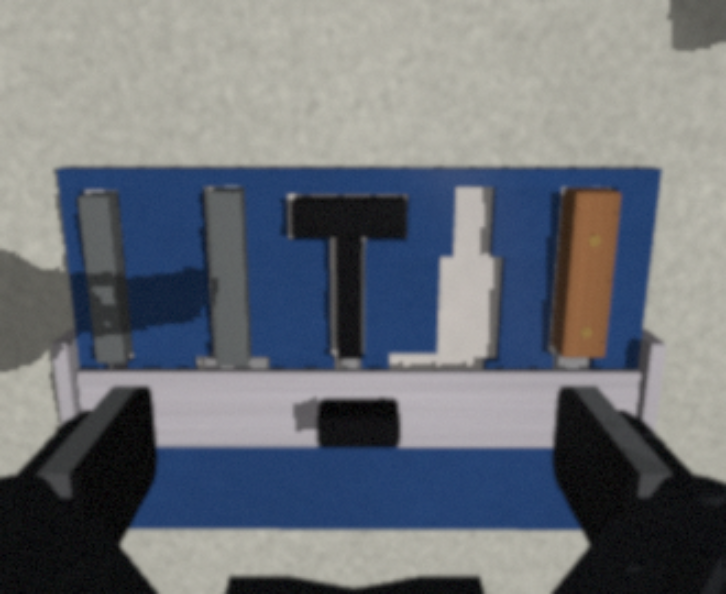

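The bar covers crop rows 370-447, against 372-447 predicted for locked. All four tools are still in their pockets and the arm is clear of everything, so I'm handing in.

```bash
python3 -c "
from workcell import bot
print(bot.finish_job())"
```

```text
the job is handed in; nothing more can be done
None
```

The job is handed in: the scraper, tkey, spanner and hexkey are in their pockets, the caliper was absent, the bar is back at its locked stop, and I moved none of the bystanders; no verdict was returned.

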